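# Set out the shrimp-feed tins and start the timer

### The job

Slide the lid off the grooved wooden box and lay it flat on the black rubber mat, centred and in line with it. Then stack every feed tin, those in the box and any lying out on the table, into one upright column centred on the little steel stand, each tin flat and its long side in line with the stand's long side. When the whole column stands, press the timer's button fully down and let it go; leave the scraper, dish, cave and spoon where they are.

Things in the scene. Friction and masses are not known exactly. Their poses are not given: they have to be found in the camera images.
- box: fixed light-wood box, 132 x 228 x 57 mm (x across, y along), origin at underside centre, on the table. Inside 108 x 208 mm, floor 6 mm thick. The lid lies on ledges 44 mm up, under lips (52 to 57 mm up) along both long walls, 2 mm play up and sideways. The +y end wall is full height; the -y one is 44 mm high, so the lid slides out only towards the box's -y.
- lid: loose wooden lid, 118 x 216 x 6 mm (x across, y along), 120 g; origin at underside centre, axes as the box's while in its grooves. A grip bar 60 mm long (x), 14 mm thick (y) crosses its middle, its top 34 mm above the underside. Shut, its origin is at y = -5 mm in the box's frame; it starts up to 30 mm open and clears the grooves beyond y = -222 mm. Light friction.
- tin0: closed metal feed tin, a flat block 52 x 36 x 26 mm (x, y, z), about 60 g, all tins alike; origin at the centre of its underside, x along the 52 mm side, z up. Starts upright on the floor of the box, in a row along the box's y at about -75, -25, 25 or 75 mm, its 52 mm side across the box (28 mm free each side). Absent in some runs.
- tin1: closed metal feed tin, a flat block 52 x 36 x 26 mm (x, y, z), about 60 g, all tins alike; origin at the centre of its underside, x along the 52 mm side, z up. Starts upright on the floor of the box, in a row along the box's y at about -75, -25, 25 or 75 mm, its 52 mm side across the box (28 mm free each side). Absent in some runs.
- tin2: closed metal feed tin, a flat block 52 x 36 x 26 mm (x, y, z), about 60 g, all tins alike; origin at the centre of its underside, x along the 52 mm side, z up. Starts upright on the floor of the box, in a row along the box's y at about -75, -25, 25 or 75 mm, its 52 mm side across the box (28 mm free each side). Absent in some runs.
- tin3: closed metal feed tin, a flat block 52 x 36 x 26 mm (x, y, z), about 60 g, all tins alike; origin at the centre of its underside, x along the 52 mm side, z up. Starts upright on the floor of the box, in a row along the box's y at about -75, -25, 25 or 75 mm, its 52 mm side across the box (28 mm free each side). Absent in some runs.
- tin4: closed metal feed tin, a flat block 52 x 36 x 26 mm (x, y, z), about 60 g, all tins alike; origin at the centre of its underside, x along the 52 mm side, z up. Starts flat out on the table, always present.
- tin5: closed metal feed tin, a flat block 52 x 36 x 26 mm (x, y, z), about 60 g, all tins alike; origin at the centre of its underside, x along the 52 mm side, z up. Starts flat out on the table beside tin4. Absent in some runs.
- mat: fixed black rubber mat 156 x 252 x 3 mm (x, y, z) on the table beyond the box's open end; origin at the centre of its underside. The lid is to lie on it, centred, lengthwise along the mat's y.
- stand: fixed low steel stand for the column, origin at the centre of its underside on the table, z up: foot 90 x 74 mm, top plate 66 x 50 mm (x, y), top face 30 mm above the table.
- stand_top (a point): centre of the stand's top face, 30 mm above the table; the column is centred here, the tins' 52 mm side along the stand's x.
- timer: fixed white timer box 80 x 64 x 36 mm on a short dark steel post with a foot; origin at the foot's underside on the table; its top is 96 mm above the table and carries the push button.
- button_top (a point): centre of the button's upper face (28 mm across); it faces up and is pressed straight down.
- button (a joint): button travel in m: 0 released, 0.006 fully down; a spring, 4 N fully down.
- scraper: bystander: black plastic magnetic algae scraper, 70 x 44 x 46 mm, loose; origin at underside centre.
- dish: bystander: frosted glass dish, 90 mm across, 28 mm high, loose; origin at underside centre.
- cave: bystander: green silicone shrimp cave, 80 x 64 x 50 mm, an open tunnel, loose; origin at underside centre.
- spoon: bystander: grey plastic spoon, 160 mm long, loose; lying flat.
Things that resemble listed ones, but are neither listed nor needed, are in the scene too. Leave any turquoise look-alike of the stand alone. Leave any orange look-alike of the tin4 alone.

How it is judged (in metres and radians):
On the way, in this order (a step that is already met when the one before it is completed fails the run):
1. the lid is slid off and lies flat on the mat, let go (height (world z) of lid below 0.01 m and x of lid in the frame of mat between -0.02 and 0.02 m and y of lid in the frame of mat between -0.02 and 0.02 m and angle between the y axis of lid and the y axis of mat, either way round below 0.12 rad and angle between lid's own z axis and vertical below 0.05 rad and contact force between the fingers and lid below 0.1 N), for 0.2 s.
2. every tin stands in the one column on the stand, let go (horizontal distance between each of tin0, tin1, tin2, tin3, tin4, tin5 and stand_top below 0.008 m and height (world z) of each of tin0, tin1, tin2, tin3, tin4, tin5 above 0.025 m and angle between the z axis of each of tin0, tin1, tin2, tin3, tin4, tin5 and the z axis of stand, either way round below 0.08 rad and angle between the x axis of each of tin0, tin1, tin2, tin3, tin4, tin5 and the x axis of stand, either way round below 0.15 rad and linear speed of each of tin0, tin1, tin2, tin3, tin4, tin5 below 0.02 m/s and contact force between the fingers and tin0 below 0.1 N and contact force between the fingers and tin1 below 0.1 N and contact force between the fingers and tin2 below 0.1 N and contact force between the fingers and tin3 below 0.1 N and contact force between the fingers and tin4 below 0.1 N and contact force between the fingers and tin5 below 0.1 N), for 0.3 s.
3. the timer's button is pressed fully down (value of joint button above 0.0045 m), for 0.05 s.
At the end, for the whole second after the job is handed in: Lid flat on the mat: within 20 mm of its centre along x and y, 0.12 rad of its line; every tin present in one column: within 8 mm of the stand's centre, flat within 0.08 rad (either face up), long side within 0.15 rad of the stand's x; all at rest and let go; the button released (all of step 1 and all of step 2 and value of joint button below 0.002 m); the robot touches nothing.
It fails at once if the scraper is moved more than 3 cm (distance of scraper from where it was at the start of the episode above 0.03 m).
It fails at once if the dish is moved more than 3 cm (distance of dish from where it was at the start of the episode above 0.03 m).
It fails at once if the cave is moved more than 3 cm (distance of cave from where it was at the start of the episode above 0.03 m).
It fails at once if the spoon is moved more than 3 cm (distance of spoon from where it was at the start of the episode above 0.03 m).
Of tin0, tin1, tin2, tin3, tin5 only 3 to 5 are there at a start; the rules pass over those that are not, and their reading is None.
At some moment in a run one of lid may be knocked a few centimetres aside while the robot is not near it.
Once in a run the grip may slacken for a moment while it holds something.
It also fails if it takes over 210 s, if anything falls off the work surface, if the arm or the gripper's body presses on something with over 40 N, if the wrist force passes 120 N, or if a joint passes its speed limit or range.

### The arm

A 6-joint arm with a two-finger parallel gripper is mounted at the origin on the work surface. World frame = base frame: x ahead of the robot, y to its left, z up, the work surface at z = 0. Lengths are in m, angles in degrees, forces in N, time in s.
With the tool pointing down it reaches from about 0.375 to 0.9 m from the base axis. Payload 3.1 kg.
Tool frame: the origin (TCP) lies at the very end of the fingers, on their centre line; the grasp point (between the pads) lies 19 mm behind it; z points along the fingers, x is the direction in which the jaws open and shut, and the axes are right-handed (so a half turn about z gives the same grasp; the last joint's range is limited). The gripper opens to 87 mm and grips with 3 to 60 N. Pads are 19 mm wide; open, the fingers measure 117 mm over their backs; the gripper's body (75 mm by 190 mm) begins 51 mm behind the grasp point.
Start: joints at [55.204, 30.224, 82.088, -0, 67.689, -10.227], TCP at [0.26, 0.568, 0.223] pointing down, gripper open.
Joint ranges: [-176.69, 176.69], [-43.24, 126.21], [12.49, 139.97], [-82, 262], [0, 151.66], [-163.58, 163.58]. Speed limits (degrees/s): [159.86, 159.86, 180, 180, 180, 180].

### API

Orientations are given as a 3x3 rotation matrix whose columns are the frame's x, y, z axes.
In Python, from rig import bot gives the robot as it stands.
- The arm moves only by the tool arm_command, never from a script. Its argument "plan" is a list of rows, each an object of numbers: "claw": the opening, from 0 (shut) to 1 (fully open); "dx", "dy", "dz": the shift along the tool's x, y, z in cm; "twist": the turn about the tool's z in degrees. A call has 1 to 8 rows; each row is the pose to reach, as a shift and turn from the pose measured when the call began, along the tool's axes at that moment; what a row does not reach only later rows make up. A row lasts 1/12 s, in which the tool goes at most 41.7 mm and 7.16 degrees, less where a joint would pass 70% of its speed; a pose out of reach is approached as far as the arm can. A call with a gripper value outside its range is refused whole. The fingers move at their own pace and stop on an object; the grip force is fixed at half the most. Time passes only in rows, so rows that repeat a pose let the fingers close. It gives the time, the measured TCP pose, the force and the opening at its end, in the units of the state.
- bot.read_state(): the state, without advancing time (a new reading comes with each control period).
- bot.capture(name): name is "scene" or "top" or "wrist"; returns the picture (400x640x3 uint8, red, green, blue); there is no depth.
- bot.calibration(name): a dict with "intrinsics" (3x3 intrinsics, pixels), "k1" (the pictures are not rectified: a ray, as slopes to the right and down, at radius r is drawn at 1 + k1 r^2 times it, then the intrinsics apply), "rvec" (rotation vector, rad) and "tvec" (3), from world to camera coordinates, as OpenCV has them; the wrist camera has in their place "T_tool_cam" (4x4, takes a point from camera to tool coordinates, whose origin is the TCP and whose axes are the tool frame's). Camera axes: x right, y down, z forward; pixel columns grow to the right and rows downward; lengths in m; the calibration is good to about 2 mm. A picture is of the moment at which its call begins: read the wrist's pose just before it. calibration takes no time and is no camera call.
- bot.hand_in(): hands the job in, once; it reports no verdict.
The state is a dict: "time_s": time; "joint_positions": joint angles; "qvel": joint speeds; "tau": joint torques, N m; "position": TCP position; "tcp_rot": TCP orientation; "force": force on the tool from outside, world axes, zero at the start; "moment": the same for the moment, N m; "opening": opening from 0.0 (shut) to 1.0 (fully open).
Only numpy, scipy, OpenCV 4.12 (cv2) and the standard library are available. Lean on these libraries where they do the work, as an engineer would, in place of code of your own. Each camera call takes 0.05 s, during which the arm holds its last target.

## Working session

There is one attempt and no reset: what is moved stays moved. The work goes in short steps, Python scripts to look and compute and a tool call to move; the robot and the scene stay as the last step left them, time stands still between calls to the robot, and variables do not carry over. Pictures are saved under pics/ and viewed, and the job is handed in when it is done.

Besides the shell and the picture viewer there is one more tool, called after "Request:" by a JSON object that holds its "fn" and its "kwargs", one argument or row to a line. arm_command: Moves the arm, as the interface text tells. Its arguments: {"type":"object","properties":{"plan":{"type":"array"}},"required":["plan"]}

```bash
ls; mkdir -p pics; python3 - <<'E'
from rig import bot
import cv2
print(bot.read_state())
for n in("scene","top","wrist"):
    im=bot.capture(n); cv2.imwrite(f"pics/{n}0.png",im[:,:,::-1]); print(n,bot.calibration(n))
E
```

```text
pics
{'time_s': 0.0, 'joint_positions': array([ 5.52044222e+01,  3.02768875e+01,  8.21571887e+01, -2.72101153e-03,
        6.76885401e+01, -1.02262082e+01]), 'qvel': array([-0.01135131,  0.06113984,  0.06013416,  0.02926191,  0.13006391,
        0.02097113]), 'tau': array([-3.95502966e-04, -4.40042818e+01, -1.76591384e+01,  6.32872316e-02,
        5.82536578e-02, -1.86312177e-04]), 'position': array([0.25941851, 0.56780725, 0.22158947]), 'tcp_rot': array([[ 4.15776962e-01,  9.09465840e-01, -1.18514455e-03],
       [ 9.09464155e-01, -4.15778514e-01, -1.78247183e-03],
       [-2.11385488e-03, -3.36735771e-04, -9.99997709e-01]]), 'force': array([-0.53628583, -0.73171554,  0.63822144]), 'moment': array([-0.020336  , -0.04735773, -0.04418722]), 'opening': 0.9965839954389779}
scene {'intrinsics': array([[388.90176456,   0.        , 321.95849976],
       [  0.        , 388.90176456, 193.97778564],
       [  0.        ,   0.        ,   1.        ]]), 'k1': -0.04861146447955248, 'rvec': array([ 0.94628096,  2.52356988, -1.03717128]), 'tvec': array([ 0.45634005, -0.21682124,  1.28640438])}
top
[... 167 characters left out ...]
]), 'k1': -0.010685066383375505, 'rvec': array([ 2.16700991, -2.11029773,  0.15285719]), 'tvec': array([0.01401385, 0.59076692, 0.9754877 ])}
wrist {'intrinsics': array([[305.13427854,   0.        , 316.87063498],
       [  0.        , 305.13427854, 201.74195603],
       [  0.        ,   0.        ,   1.        ]]), 'k1': 0.00783357074876861, 'T_tool_cam': array([[ 9.99999355e-01,  2.64240152e-04, -1.10446948e-03,
        -1.70654309e-03],
       [ 3.32856239e-05,  9.65315725e-01,  2.61085329e-01,
        -7.08312338e-02],
       [ 1.13515098e-03, -2.61085197e-01,  9.65315094e-01,
        -1.61311115e-01],
       [ 0.00000000e+00,  0.00000000e+00,  0.00000000e+00,
         1.00000000e+00]])}
```

View pics/scene0.png

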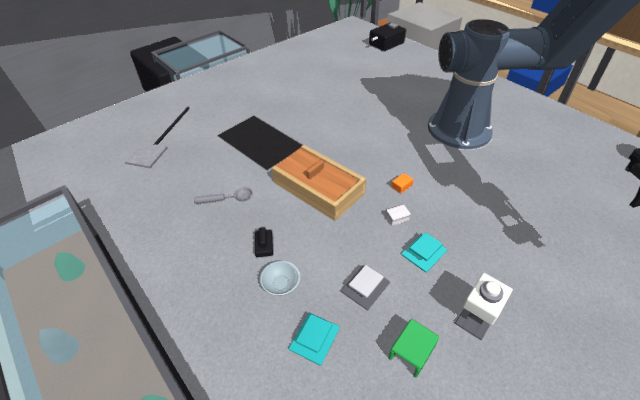

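View pics/top0.png

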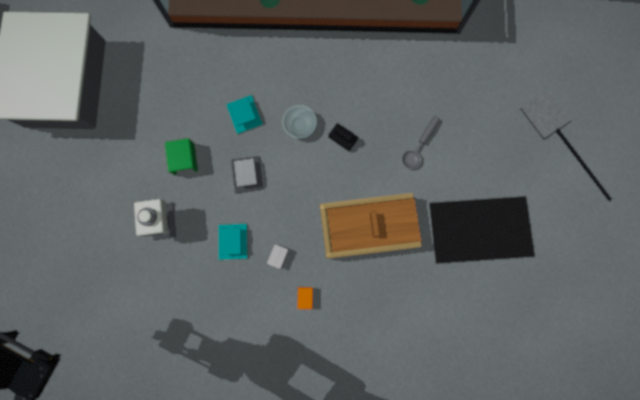

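View pics/wrist0.png

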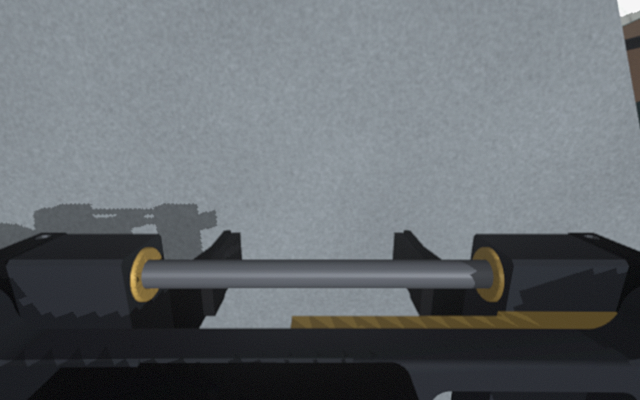

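The top view shows the box at about (371,225), mat (482,230), steel stand (245,174), one white tin (278,257) and the timer (150,217). The look-alikes are turquoise and orange. Now I'll measure them.

```bash
cat > h.py <<'E'
import numpy as np, cv2
from rig import bot
def cam(n,st=None):
    c=bot.calibration(n)
    if n=="wrist":
        T=np.eye(4);T[:3,:3]=st["tcp_rot"];T[:3,3]=st["position"];T=T@c["T_tool_cam"]
        return c["intrinsics"],c["k1"],T[:3,:3],T[:3,3]
    R=cv2.Rodrigues(c["rvec"])[0]
    return c["intrinsics"],c["k1"],R.T,-R.T@c["tvec"]
def cast(C,uv,z):
    K,k1,R,t=C; uv=np.atleast_2d(np.asarray(uv,float))
    p=cv2.undistortPoints(uv.reshape(-1,1,2),K,np.array([k1,0,0,0,0.]))[:,0]
    d=np.c_[p,np.ones(len(p))]@R.T
    return t+d*((z-t[2])/d[:,2])[:,None]
def proj(C,P):
    K,k1,R,t=C; rv=cv2.Rodrigues(R.T)[0]
    return cv2.projectPoints(np.atleast_2d(np.asarray(P,float)),rv,-R.T@t,K,np.array([k1,0,0,0,0.]))[0][:,0]
def rect(mask,C,z,show=True):
    "largest blob -> contour cast to plane z -> min area rect (centre,size,angle of long side deg)"
    cs=cv2.findContours(mask.astype(np.uint8),cv2.RETR_EXTERNAL,cv2.CHAIN_APPROX_NONE)[0]
    c=max(cs,key=cv2.contourArea)
    P=cast(C,c[:,0,:],z)[:,:2]
    (ctr,sz,a)=cv2.minAreaRect((P*1000).astype(np.float32))
    if sz[0]<sz[1]: a+=90; sz=sz[::-1]
    return np.round(ctr,1),np.round(sz,1),round((a+90)%180-90,1)
def win(mask,x0,x1,y0,y1):
    m=np.zeros_like(mask);m[y0:y1,x0:x1]=mask[y0:y1,x0:x1];return m
E
python3 - <<'E'
from h import *
C=cam("top"); im=cv2.imread("pics/top0.png"); hsv=cv2.cvtColor(im,cv2.COLOR_BGR2HSV)
print("cam pos",C[3], cast(C,[[0,0],[640,0],[0,400],[640,400]],0)[:,:2])
H,S,V=[hsv[...,i].astype(int) for i in range(3)]
wood=(S>80)&(H<30)&(V>60)
print("wood",rect(win(wood,310,430,180,270),C,.057))
lid=wood&(H<13)
print("lidH",np.unique(H[win(wood,310,430,180,270)],return_counts=True))
print("mat",rect(win(V<45,425,545,185,275),C,.003))
for n,(w,z) in dict(stand=((225,265,150,200),.03),tin=((262,295,240,275),.026),timer=((128,172,193,243),.096)).items():
    for t in(140,155,170,185): 
        try: print(n,t,rect(win((V>t)&(S<60),*w),C,z))
        except Exception as e: print(n,t,e)
print(V[160:190:3,230:262:2]);print(V[200:238:3,132:170:2])
b=cv2.resize(im[140:280,120:440],None,fx=2.5,fy=2.5,interpolation=cv2.INTER_CUBIC);cv2.imwrite("pics/topz.png",b)
E
```

```text
cam pos [0.43659805 0.01892026 1.05347158] [[ 1.14634666  0.94065536]
 [ 1.18697418 -0.85885493]
 [ 0.08538533  0.78719754]
 [ 0.13029383 -0.76249516]]
wood (array([ 531.2, -102.1]), array([231.8, 131.5]), -81.5)
lidH (array([11, 12, 13, 14, 15, 16, 17, 18, 19, 20, 21]), array([   1,   13,   21,  604, 3124,  113,  100,   80,  112,  600,  423]))
mat (array([ 533.5, -389.5]), array([248. , 149.9]), -84.6)
stand 140 (array([660.9, 214.3]), array([60.4, 43.2]), 9.8)
stand 155 max() iterable argument is empty
stand 170 max() iterable argument is empty
stand 185 max() iterable argument is empty
tin 140 (array([451.2, 124.5]), array([50.7, 34.4]), -20.4)
tin 155 (array([450.8, 124.5]), array([47.1, 31.3]), -19.8)
tin 170 (array([437.7, 136.8]), array([3.4, 0. ]), -43.3)
tin 185 max() iterable argument is empty
timer 140 (array([533.2, 423.6]), array([80. , 62.9]), 9.5)
timer 155 (array([533.3, 423.5]), array([76.8, 60.7]), 9.4)
timer 170 (array([512. , 420.7]), array([56.3, 35.4]), -84.7)
timer 185 (array([505.6, 420.4]), array([52.2, 16.3]), -88.5)
[[105  84  91 107 116 117 122 137 141 141
[... 983 characters left out ...]
 183 157  99  89  82 106 133 133  94  78  71
   55]
 [112 140 169 160 186 189 189 189 180 130  72  66  81 124 122  95  78  63
   46]
 [112 135 165 150 182 188 189 187 170 110  72  65  87 125 125 100  79  64
   44]
 [113 132 176 154 138 158 163 146 105  77  70  76 116 137 151 114  81  70
   41]
 [112 127 175 185 166 138 120 112 104  94 101 125 143 172 180 131  83  72
   45]
 [114 123 170 189 189 187 183 180 178 180 180 182 187 189 184 139  87  75
   54]
 [113 117 166 187 188 188 189 189 188 188 188 187 187 185 179 142  89  79
   69]
 [111 114 159 183 180 178 174 168 158 151 143 130 117 107  97  90  86  81
   71]
 [112 113 118 121 115 107  98  99  99 102  90  77  77  75  75  76  77  76
   71]]
```

View pics/topz.png

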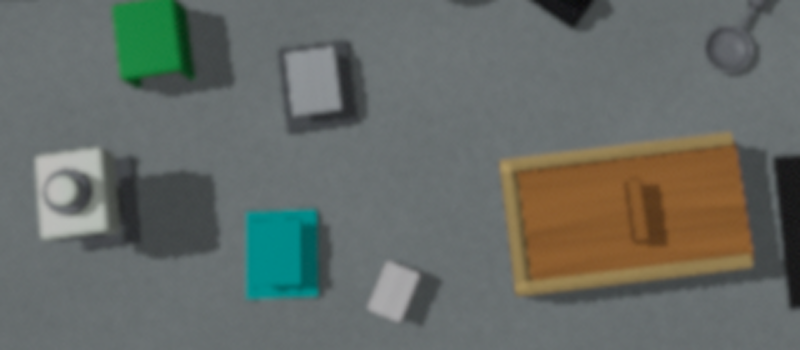

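```bash
cat >> h.py <<'E'
def yaw(st): R=st["tcp_rot"]; return np.degrees(np.arctan2(R[1,0],R[0,0]))
def goto(x,y,z,yw):
    "print shift in tool axes (cm) + twist (deg) from now to the world target, metres"
    st=bot.read_state(); R=st["tcp_rot"]
    d=R.T@(np.array([x,y,z])-st["position"])*100
    tw=-((yw-yaw(st)+180)%360-180)
    print("t %.2f at"%st["time_s"],st["position"].round(4),"yaw %.2f"%yaw(st),"open %.3f"%st["opening"],"F",st["force"].round(2),"tilt %.4f"%np.hypot(R[0,2],R[1,2]),"| dx dy dz",d.round(2),"twist %.2f"%tw)
E
python3 -c "
from h import *
goto(.45,-.11,.26,-83)"
```

```text
t 0.15 at [0.2595 0.5679 0.2218] yaw 65.43 open 1.005 F [-0.   -1.23  0.18] tilt 0.0017 | dx dy dz [-53.74  45.51  -3.74] twist 148.43
```

Request:
{"fn": "arm_command", "kwargs": {
  "plan": [
    {"claw":1,"dx":-3,"dy":2.5,"dz":-3,"twist":7},
    {"claw":1,"dx":-6,"dy":5,"dz":-4,"twist":14},
    {"claw":1,"dx":-9,"dy":7.5,"dz":-4,"twist":21},
    {"claw":1,"dx":-12,"dy":10,"dz":-4,"twist":28},
    {"claw":1,"dx":-15,"dy":12.5,"dz":-4,"twist":35},
    {"claw":1,"dx":-18,"dy":15,"dz":-4,"twist":42},
    {"claw":1,"dx":-21,"dy":17.5,"dz":-4,"twist":49},
    {"claw":1,"dx":-24,"dy":20,"dz":-4,"twist":56}
  ]
}}

```text
time_s: 0.82
position: [0.3415, 0.2648, 0.2621]
tcp_rot: [[0.987, 0.159, -0.001], [0.159, -0.987, -0.002], [-0.001, 0.001, -1.0]]
force: [0.9, 1.1, -0.5]
opening: 1.002
```

```bash
python3 -c "
from h import *
goto(.45,-.11,.26,-83)"
```

```text
t 0.82 at [0.3415 0.2648 0.2621] yaw 9.12 open 1.002 F [ 0.89  1.07 -0.53] tilt 0.0018 | dx dy dz [ 4.77 38.73  0.26] twist 92.12
```

Request:
{"fn": "arm_command", "kwargs": {
  "plan": [
    {"claw":1,"dx":0.5,"dy":3.5,"twist":7},
    {"claw":1,"dx":1,"dy":7,"twist":14},
    {"claw":1,"dx":1.5,"dy":10.5,"twist":21},
    {"claw":1,"dx":2,"dy":14,"twist":28},
    {"claw":1,"dx":2.5,"dy":17.5,"twist":35},
    {"claw":1,"dx":3,"dy":21,"twist":42},
    {"claw":1,"dx":3.5,"dy":24.5,"twist":49},
    {"claw":1,"dx":4,"dy":28,"twist":56}
  ]
}}

```text
$.plan[0]: bad value
```

```bash
python3 -c "
from h import *
goto(.45,-.11,.26,-83)"
```

```text
t 0.82 at [0.3415 0.2648 0.2621] yaw 9.12 open 1.002 F [ 0.89  1.07 -0.53] tilt 0.0018 | dx dy dz [ 4.77 38.73  0.26] twist 92.12
```

All five fields are needed in every row.

Request:
{"fn": "arm_command", "kwargs": {
  "plan": [
    {"claw":1,"dx":0.5,"dy":3.5,"dz":0,"twist":7},
    {"claw":1,"dx":1,"dy":7,"dz":0,"twist":14},
    {"claw":1,"dx":1.5,"dy":10.5,"dz":0,"twist":21},
    {"claw":1,"dx":2,"dy":14,"dz":0,"twist":28},
    {"claw":1,"dx":2.5,"dy":17.5,"dz":0,"twist":35},
    {"claw":1,"dx":3,"dy":21,"dz":0,"twist":42},
    {"claw":1,"dx":3.5,"dy":24.5,"dz":0,"twist":49},
    {"claw":1,"dx":4,"dy":28,"dz":0,"twist":56}
  ]
}}

```text
time_s: 1.48
position: [0.4253, -0.007, 0.2624]
tcp_rot: [[0.679, -0.734, -0.001], [-0.734, -0.679, -0.001], [0.0, 0.002, -1.0]]
force: [1.5, 0.4, -0.7]
opening: 1.0
```

```bash
python3 -c "
from h import *
goto(.45,-.11,.26,-83)"
```

```text
t 1.48 at [ 0.4253 -0.007   0.2624] yaw -47.25 open 1.000 F [ 1.49  0.42 -0.67] tilt 0.0016 | dx dy dz [9.24 5.18 0.25] twist 35.75
```

Request:
{"fn": "arm_command", "kwargs": {
  "plan": [
    {"claw":1,"dx":1.8,"dy":1,"dz":0,"twist":7},
    {"claw":1,"dx":3.6,"dy":2,"dz":0,"twist":14},
    {"claw":1,"dx":5.4,"dy":3,"dz":0,"twist":21},
    {"claw":1,"dx":7.2,"dy":4,"dz":0,"twist":28},
    {"claw":1,"dx":9.2,"dy":5.2,"dz":0,"twist":35},
    {"claw":1,"dx":9.2,"dy":5.2,"dz":0,"twist":36},
    {"claw":1,"dx":9.2,"dy":5.2,"dz":0,"twist":36}
  ]
}}

```text
time_s: 2.07
position: [0.4496, -0.1107, 0.2623]
tcp_rot: [[0.116, -0.993, -0.001], [-0.993, -0.116, -0.001], [0.001, 0.001, -1.0]]
force: [-0.4, 0.6, -0.1]
opening: 1.001
```

```bash
python3 - <<'E'
from h import *
goto(.45,-.11,.26,-83)
import pickle
st=bot.read_state(); im=bot.capture("wrist")[:,:,::-1]
cv2.imwrite("pics/w1.png",im); pickle.dump(st,open("w1.pkl","wb"))
E
```

```text
t 2.07 at [ 0.4496 -0.1107  0.2623] yaw -83.34 open 1.001 F [-0.44  0.57 -0.05] tilt 0.0016 | dx dy dz [-0.07 -0.05  0.23] twist -0.34
```

View pics/w1.png

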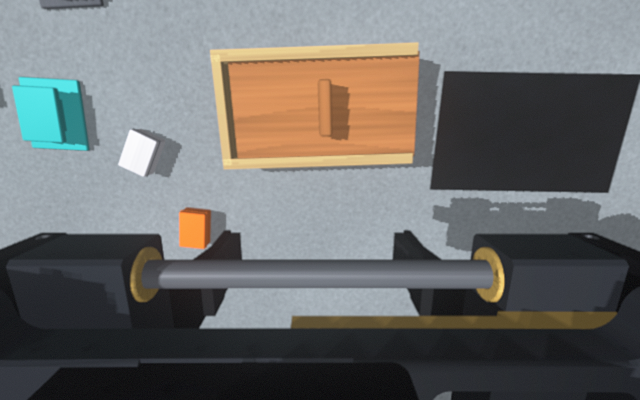

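The wrist picture shows the box (210–417, 43–167), the bar's top face (319–331, 79–136), the mat (430–640, 72–192) and the tin (138,152).

```bash
python3 - <<'E'
from h import *
import pickle
st=pickle.load(open("w1.pkl","rb"));C=cam("wrist",st)
im=cv2.imread("pics/w1.png");hsv=cv2.cvtColor(im,cv2.COLOR_BGR2HSV);H,S,V=[hsv[...,i].astype(int) for i in range(3)]
print("mat",rect(win(V<50,425,640,60,200),C,.003))
print("tin4",rect(win((V>190)&(S<40),100,170,110,190),C,.026))
print("orange",rect(win((S>150),170,215,190,255),C,.026))
out=cast(C,[[210,51],[417,43],[228,167],[413,162]],.057)*1000
print(out.round(0)[:,:2])
b=cv2.resize(im[30:180,200:430],None,fx=3.4,fy=3.4,interpolation=cv2.INTER_CUBIC);cv2.imwrite("pics/w1z.png",b)
# wood light mask
wood=(S>70)&(H<30)
m=win(wood,200,430,30,180); print(rect(m,C,.057))
E
```

```text
mat (array([ 532.8, -396.2]), array([238.2, 152.2]), -84.4)
tin4 (array([450.4, 121.8]), array([52.4, 36.4]), -19.6)
orange (array([355.3,  46.1]), array([56.2, 39.8]), -0.0)
[[ 577.   20.]
 [ 611. -204.]
 [ 452.   -5.]
 [ 484. -225.]]
(array([ 530.8, -103.1]), array([229.4, 131.4]), -81.5)
```

View pics/w1z.png

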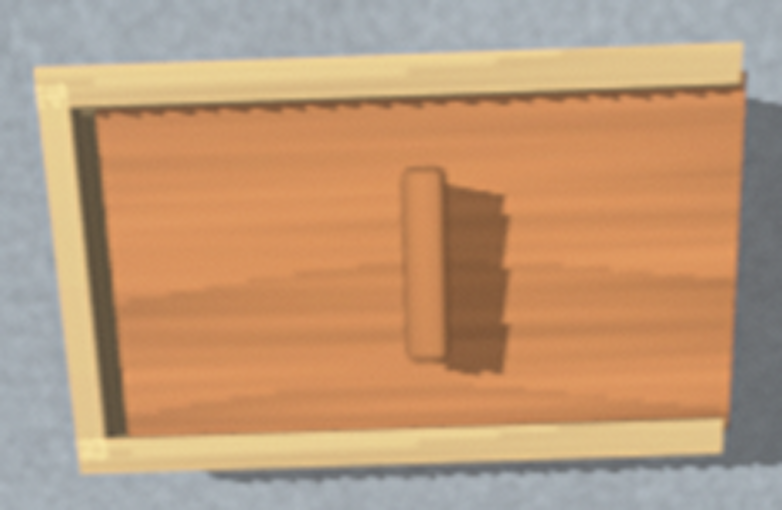

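```bash
python3 - <<'E'
from h import *
import pickle
st=pickle.load(open("w1.pkl","rb"));C=cam("wrist",st)
p=np.array([[403,168],[444,168],[408,361],[446,361]])/3.4+[200,30]
P=cast(C,p,.078)*1000; print(P.round(1)[:,:2],P.mean(0).round(1))
th=np.radians(98.5);R=np.array([[np.sin(th),np.cos(th)],[-np.cos(th),np.sin(th)]]) # box axes x,y as columns
print("lid in box",R.T@(P.mean(0)[:2]-[531,-102.5]))
l=(np.array([98,115])/3.4+[200,30]);print(cast(C,[l, np.array([125,435])/3.4+[200,30]],.05)*1000)
c=P.mean(0)[:2]/1000
goto(c[0],c[1],.12,-81.5)
print("mat in box", R.T@(np.array([533,-390])-[531,-102.5]))
E
```

```text
[[ 560.1 -101.7]
 [ 561.5 -114.4]
 [ 502.  -110.2]
 [ 503.4 -122.5]] [ 531.7 -112.2   78. ]
lid in box [-0.7029429  -9.71007614]
[[567.69997072   0.78590121  50.        ]
 [462.87559387 -12.96783526  50.        ]]
t 2.12 at [ 0.4491 -0.1097  0.2622] yaw -83.22 open 1.001 F [1.13 0.43 0.11] tilt 0.0022 | dx dy dz [ 1.23 -8.21 14.2 ] twist -1.72
mat in box [ -40.51717397 -284.63767954]
```

Request:
{"fn": "arm_command", "kwargs": {
  "plan": [
    {"claw":1,"dx":0.6,"dy":-4,"dz":2,"twist":-1.7},
    {"claw":1,"dx":1.2,"dy":-8.2,"dz":4,"twist":-1.7},
    {"claw":0.8,"dx":1.2,"dy":-8.2,"dz":8,"twist":-1.7},
    {"claw":0.7,"dx":1.2,"dy":-8.2,"dz":12,"twist":-1.7},
    {"claw":0.6,"dx":1.2,"dy":-8.2,"dz":14.2,"twist":-1.7},
    {"claw":0.6,"dx":1.2,"dy":-8.2,"dz":14.2,"twist":-1.7},
    {"claw":0.6,"dx":1.2,"dy":-8.2,"dz":14.2,"twist":-1.7}
  ]
}}

```text
time_s: 2.7
position: [0.5305, -0.1105, 0.1191]
tcp_rot: [[0.149, -0.989, -0.006], [-0.989, -0.149, 0.001], [-0.002, 0.005, -1.0]]
force: [0.0, -0.6, 0.1]
opening: 0.706
```

```bash
python3 - <<'E'
from h import *
goto(.5317,-.1122,.055,-81.5)
cv2.imwrite("pics/w2.png",bot.capture("wrist")[:,:,::-1])
E
```

```text
t 2.70 at [ 0.5305 -0.1105  0.1191] yaw -81.41 open 0.706 F [ 0.04 -0.65  0.15] tilt 0.0058 | dx dy dz [ 0.2  -0.13  6.41] twist 0.09
```

View pics/w2.png

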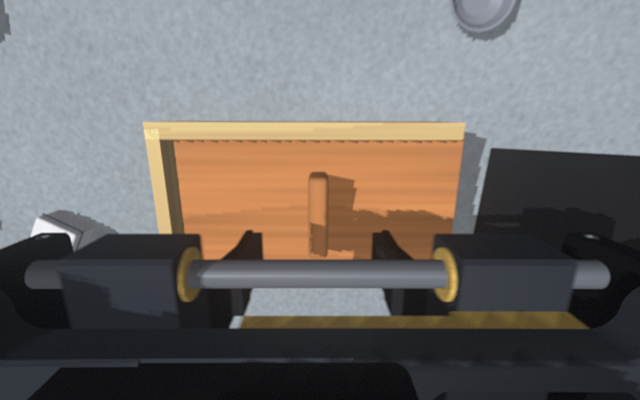

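The bar sits at column 318, midway between the fingers, so I'll descend and close.

Request:
{"fn": "arm_command", "kwargs": {
  "plan": [
    {"claw":0.55,"dx":0.1,"dy":-0.1,"dz":2,"twist":0},
    {"claw":0.5,"dx":0.2,"dy":-0.1,"dz":4,"twist":0},
    {"claw":0.5,"dx":0.2,"dy":-0.1,"dz":5.5,"twist":0},
    {"claw":0.5,"dx":0.2,"dy":-0.1,"dz":6.4,"twist":0},
    {"claw":0.5,"dx":0.2,"dy":-0.1,"dz":6.4,"twist":0},
    {"claw":0,"dx":0.2,"dy":-0.1,"dz":6.4,"twist":0},
    {"claw":0,"dx":0.2,"dy":-0.1,"dz":6.4,"twist":0},
    {"claw":0,"dx":0.2,"dy":-0.1,"dz":6.4,"twist":0}
  ]
}}

```text
time_s: 3.42
position: [0.5342, -0.1135, 0.0582]
tcp_rot: [[0.149, -0.989, 0.001], [-0.989, -0.149, -0.001], [0.002, -0.001, -1.0]]
force: [0.2, 0.2, 0.1]
opening: 0.357
```

Request:
{"fn": "arm_command", "kwargs": {
  "plan": [
    {"claw":0,"dx":0,"dy":0,"dz":0,"twist":0},
    {"claw":0,"dx":0,"dy":0,"dz":0,"twist":0},
    {"claw":0,"dx":0,"dy":0,"dz":0,"twist":0}
  ]
}}

```text
time_s: 3.67
position: [0.5345, -0.1134, 0.0589]
tcp_rot: [[0.149, -0.989, 0.002], [-0.989, -0.149, -0.001], [0.002, -0.002, -1.0]]
force: [0.1, 1.3, 4.2]
opening: 0.156
```

```bash
python3 - <<'E'
from h import *
goto(.5317,-.1122,.055,-81.5)
E
```

```text
t 3.67 at [ 0.5345 -0.1134  0.0589] yaw -81.43 open 0.156 F [0.05 1.3  4.17] tilt 0.0025 | dx dy dz [-0.16  0.25  0.39] twist 0.07
```

Request:
{"fn": "arm_command", "kwargs": {
  "plan": [
    {"claw":0,"dx":0.7,"dy":0,"dz":-0.05,"twist":0},
    {"claw":0,"dx":2,"dy":0,"dz":-0.05,"twist":0},
    {"claw":0,"dx":3.5,"dy":0,"dz":-0.05,"twist":0},
    {"claw":0,"dx":5,"dy":0,"dz":-0.05,"twist":0},
    {"claw":0,"dx":6.5,"dy":0,"dz":-0.05,"twist":0},
    {"claw":0,"dx":8,"dy":0,"dz":-0.05,"twist":0},
    {"claw":0,"dx":8.5,"dy":0,"dz":-0.05,"twist":0},
    {"claw":0,"dx":8.5,"dy":0,"dz":-0.05,"twist":0}
  ]
}}

```text
time_s: 4.33
position: [0.5476, -0.2, 0.0594]
tcp_rot: [[0.146, -0.989, 0.003], [-0.989, -0.146, -0.002], [0.003, -0.003, -1.0]]
force: [-1.1, 0.5, -0.6]
opening: 0.156
```

```bash
python3 - <<'E'
from h import *
d=np.array([.148,-.989])*.23+[.5345,-.1134]
goto(d[0],d[1],.059,-81.5)
cv2.imwrite("pics/s3.png",bot.capture("scene")[:,:,::-1])
E
```

```text
t 4.33 at [ 0.5476 -0.2     0.0594] yaw -81.59 open 0.156 F [-1.07  0.45 -0.6 ] tilt 0.0038 | dx dy dz [ 1.424e+01 -1.000e-02  8.000e-02] twist -0.09
```

View pics/s3.png

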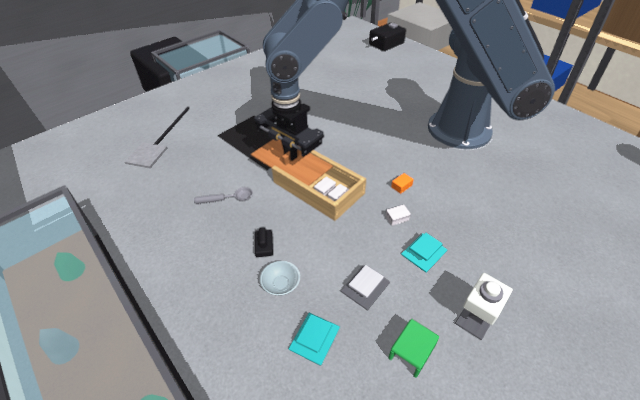

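The lid slides cleanly and two tins are visible at (325–340,187). I'll continue past the grooves.

Request:
{"fn": "arm_command", "kwargs": {
  "plan": [
    {"claw":0,"dx":1.5,"dy":0,"dz":0,"twist":0},
    {"claw":0,"dx":3,"dy":0,"dz":0,"twist":0},
    {"claw":0,"dx":4.5,"dy":0,"dz":0,"twist":0},
    {"claw":0,"dx":6,"dy":0,"dz":0,"twist":0},
    {"claw":0,"dx":7.5,"dy":0,"dz":0,"twist":0},
    {"claw":0,"dx":9,"dy":0,"dz":0,"twist":0},
    {"claw":0,"dx":10.5,"dy":0,"dz":0,"twist":0},
    {"claw":0,"dx":12,"dy":0,"dz":0,"twist":0}
  ]
}}

```text
time_s: 5.05
position: [0.5647, -0.3189, 0.0594]
tcp_rot: [[0.147, -0.989, 0.002], [-0.989, -0.147, -0.001], [0.001, -0.002, -1.0]]
force: [-0.5, 0.2, -1.6]
opening: 0.158
```

Request:
{"fn": "arm_command", "kwargs": {
  "plan": [
    {"claw":0,"dx":1.5,"dy":0,"dz":0,"twist":0},
    {"claw":0,"dx":3,"dy":0,"dz":0,"twist":0},
    {"claw":0,"dx":4,"dy":0,"dz":-0.5,"twist":0},
    {"claw":0,"dx":5,"dy":0,"dz":-1,"twist":0},
    {"claw":0,"dx":5,"dy":0,"dz":-1,"twist":0}
  ]
}}

```text
time_s: 5.47
position: [0.5732, -0.3718, 0.071]
tcp_rot: [[0.145, -0.989, 0.005], [-0.989, -0.145, -0.005], [0.005, -0.004, -1.0]]
force: [0.8, -0.1, -1.0]
opening: 0.156
```

```bash
python3 - <<'E'
from h import *
goto(.533,-.390,.059,-84.5)
cv2.imwrite("pics/s4.png",bot.capture("scene")[:,:,::-1])
im=bot.capture("top")[:,:,::-1];cv2.imwrite("pics/t4.png",im)
C=cam("top");V=cv2.cvtColor(im,cv2.COLOR_BGR2HSV)[...,2]
E
```

```text
t 5.47 at [ 0.5732 -0.3718  0.071 ] yaw -81.66 open 0.156 F [ 0.8  -0.07 -1.  ] tilt 0.0070 | dx dy dz [1.21 4.25 1.19] twist 2.84
```

View pics/t4.png

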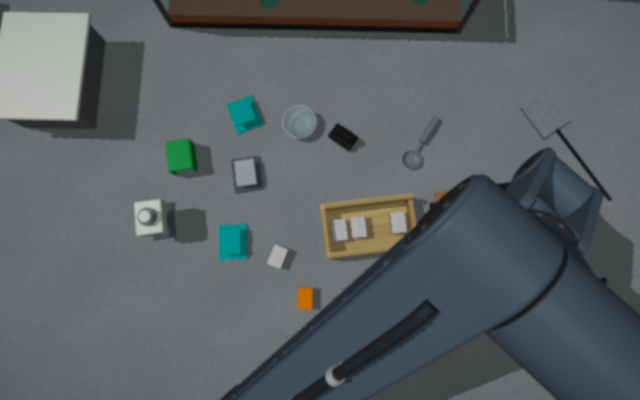

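Three tins are in the box at (340,229), (358,228) and (398,223), plus tin4, so four in all. Now moving over the mat and lowering.

Request:
{"fn": "arm_command", "kwargs": {
  "plan": [
    {"claw":0,"dx":0.6,"dy":1.3,"dz":0,"twist":1.4},
    {"claw":0,"dx":1.2,"dy":2.6,"dz":0.5,"twist":2.8},
    {"claw":0,"dx":1.2,"dy":4,"dz":1,"twist":2.8},
    {"claw":0,"dx":1.2,"dy":4,"dz":2,"twist":2.8},
    {"claw":0,"dx":1.2,"dy":4,"dz":3,"twist":2.8},
    {"claw":0,"dx":1.2,"dy":4,"dz":4,"twist":2.8},
    {"claw":0,"dx":1.2,"dy":4,"dz":4,"twist":2.8},
    {"claw":0,"dx":1.2,"dy":4,"dz":4,"twist":2.8}
  ]
}}

```text
time_s: 6.23
position: [0.5341, -0.3855, 0.0284]
tcp_rot: [[0.098, -0.995, 0.001], [-0.995, -0.098, 0.001], [-0.001, -0.001, -1.0]]
force: [0.5, 0.2, -1.3]
opening: 0.158
```

```bash
python3 - <<'E'
from h import *
goto(.5355,-.390,.018,-84.5)
cv2.imwrite("pics/s5.png",bot.capture("scene")[:,:,::-1])
cv2.imwrite("pics/w5.png",bot.capture("wrist")[:,:,::-1])
E
```

```text
t 6.23 at [ 0.5341 -0.3855  0.0284] yaw -84.37 open 0.158 F [ 0.52  0.16 -1.28] tilt 0.0009 | dx dy dz [ 0.47 -0.09  1.04] twist 0.13
```

View pics/w5.png

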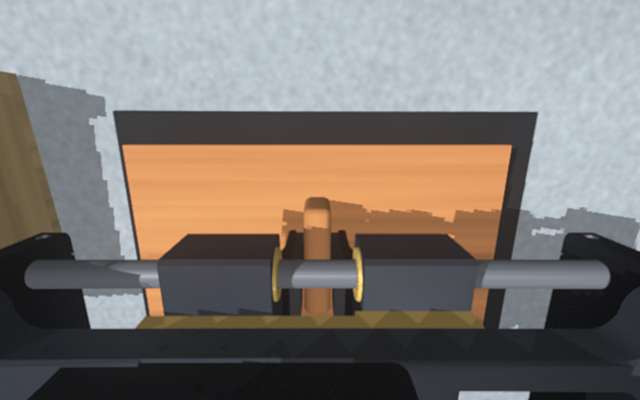

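View pics/s5.png

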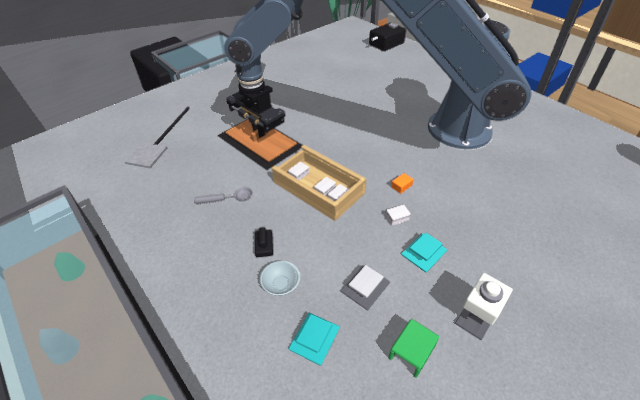

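The lid is level over the mat and about 5 mm short along tool x: the left margin is about 8 px and the right about 22 px. I'll correct that, lower and release.

Request:
{"fn": "arm_command", "kwargs": {
  "plan": [
    {"claw":0,"dx":0.5,"dy":-0.1,"dz":0.2,"twist":0},
    {"claw":0,"dx":0.5,"dy":-0.1,"dz":0.5,"twist":0},
    {"claw":0,"dx":0.5,"dy":-0.1,"dz":0.8,"twist":0},
    {"claw":0,"dx":0.5,"dy":-0.1,"dz":1.1,"twist":0},
    {"claw":0,"dx":0.5,"dy":-0.1,"dz":1.1,"twist":0},
    {"claw":0,"dx":0.5,"dy":-0.1,"dz":1.1,"twist":0}
  ]
}}

```text
time_s: 6.83
position: [0.5362, -0.3908, 0.0184]
tcp_rot: [[0.098, -0.995, 0.002], [-0.995, -0.098, -0.001], [0.001, -0.002, -1.0]]
force: [0.1, 0.1, -0.9]
opening: 0.159
```

```bash
python3 - <<'E'
from h import *
goto(.5355,-.390,.018,-84.5)
E
```

```text
t 6.83 at [ 0.5362 -0.3908  0.0184] yaw -84.36 open 0.159 F [ 0.07  0.08 -0.92] tilt 0.0020 | dx dy dz [-0.09  0.06  0.04] twist 0.14
```

Request:
{"fn": "arm_command", "kwargs": {
  "plan": [
    {"claw":0,"dx":0,"dy":0,"dz":0.1,"twist":0},
    {"claw":0,"dx":0,"dy":0,"dz":0.2,"twist":0},
    {"claw":0,"dx":0,"dy":0,"dz":0.2,"twist":0}
  ]
}}

```text
time_s: 7.08
position: [0.5364, -0.391, 0.0179]
tcp_rot: [[0.098, -0.995, 0.002], [-0.995, -0.098, -0.001], [0.001, -0.002, -1.0]]
force: [-1.7, 1.3, 5.0]
opening: 0.159
```

Request:
{"fn": "arm_command", "kwargs": {
  "plan": [
    {"claw":0.3,"dx":0,"dy":0,"dz":0,"twist":0},
    {"claw":0.4,"dx":0,"dy":0,"dz":0,"twist":0},
    {"claw":0.6,"dx":0,"dy":0,"dz":0,"twist":0},
    {"claw":0.7,"dx":0,"dy":0,"dz":0,"twist":0},
    {"claw":0.7,"dx":0,"dy":0,"dz":-1,"twist":0},
    {"claw":0.7,"dx":0,"dy":0,"dz":-4,"twist":0},
    {"claw":0.7,"dx":0,"dy":0,"dz":-8,"twist":0},
    {"claw":0.7,"dx":0,"dy":0,"dz":-12,"twist":0}
  ]
}}

```text
time_s: 7.75
position: [0.5354, -0.3901, 0.1385]
tcp_rot: [[0.098, -0.995, 0.0], [-0.995, -0.098, 0.001], [-0.001, -0.0, -1.0]]
force: [2.1, -0.6, 1.7]
opening: 0.659
```

```bash
python3 - <<'E'
from h import *
goto(.47,-.3,.26,8)
E
```

```text
t 7.75 at [ 0.5354 -0.3901  0.1385] yaw -84.36 open 0.659 F [ 2.13 -0.61  1.74] tilt 0.0010 | dx dy dz [ -9.62   5.61 -12.15] twist -92.36
```

Request:
{"fn": "arm_command", "kwargs": {
  "plan": [
    {"claw":0.7,"dx":-2,"dy":0,"dz":-3,"twist":-7},
    {"claw":0.7,"dx":-4,"dy":0,"dz":-6,"twist":-14},
    {"claw":0.7,"dx":-6,"dy":0,"dz":-9,"twist":-21},
    {"claw":0.7,"dx":-8,"dy":0,"dz":-12,"twist":-28},
    {"claw":0.7,"dx":-10,"dy":0,"dz":-12,"twist":-35},
    {"claw":0.7,"dx":-12,"dy":0,"dz":-12,"twist":-42},
    {"claw":0.7,"dx":-14,"dy":0,"dz":-12,"twist":-49},
    {"claw":0.7,"dx":-16,"dy":0,"dz":-12,"twist":-56}
  ]
}}

```text
time_s: 8.42
position: [0.5193, -0.23, 0.2597]
tcp_rot: [[0.883, -0.47, 0.001], [-0.47, -0.883, 0.0], [0.001, -0.001, -1.0]]
force: [-0.3, 0.0, -0.3]
opening: 0.701
```

```bash
python3 - <<'E'
from h import *
goto(.52,-.19,.26,8)
E
```

```text
t 8.42 at [ 0.5193 -0.23    0.2597] yaw -28.02 open 0.701 F [-0.3   0.05 -0.28] tilt 0.0013 | dx dy dz [-1.82 -3.56 -0.03] twist -36.02
```

Request:
{"fn": "arm_command", "kwargs": {
  "plan": [
    {"claw":0.7,"dx":-0.4,"dy":-0.9,"dz":0,"twist":-7},
    {"claw":0.7,"dx":-0.8,"dy":-1.8,"dz":0,"twist":-14},
    {"claw":0.7,"dx":-1.2,"dy":-2.7,"dz":0,"twist":-21},
    {"claw":0.7,"dx":-1.8,"dy":-3.6,"dz":0,"twist":-28},
    {"claw":0.7,"dx":-1.8,"dy":-3.6,"dz":0,"twist":-35},
    {"claw":0.7,"dx":-1.8,"dy":-3.6,"dz":0,"twist":-36},
    {"claw":0.7,"dx":-1.8,"dy":-3.6,"dz":0,"twist":-36}
  ]
}}

```text
time_s: 9.0
position: [0.5204, -0.1897, 0.2602]
tcp_rot: [[0.991, 0.137, 0.002], [0.137, -0.991, -0.0], [0.002, 0.0, -1.0]]
force: [0.0, -0.7, -0.1]
opening: 0.695
```

```bash
cat >> h.py <<'E'
def shot(n,name):
    st=bot.read_state(); im=np.ascontiguousarray(bot.capture(n)[:,:,::-1]); cv2.imwrite(f"pics/{name}.png",im)
    h=cv2.cvtColor(im,cv2.COLOR_BGR2HSV).astype(int)
    return im,h[...,0],h[...,1],h[...,2],cam(n,st)
E
python3 - <<'E'
from h import *
goto(.52,-.19,.26,8)
im,H,S,V,C=shot("wrist","w6")
cs=cv2.findContours(((V>150)&(S<40)).astype(np.uint8),cv2.RETR_EXTERNAL,cv2.CHAIN_APPROX_NONE)[0]
for c in cs:
    if cv2.contourArea(c)>300: print(cv2.boundingRect(c),cv2.contourArea(c))
im,H,S,V,C=shot("top","t6")
lid=win((S>80)&(H<30)&(V>60),425,545,185,275)
print("lid top",rect(lid,C,.009))
print("mat",rect(win((V<45)|(lid>0),425,545,185,275),C,.003))
E
```

```text
t 9.00 at [ 0.5204 -0.1897  0.2602] yaw 7.87 open 0.695 F [ 0.03 -0.74 -0.08] tilt 0.0019 | dx dy dz [-0.04  0.02  0.02] twist -0.13
(357, 289, 30, 26) 602.5
(316, 151, 41, 30) 1124.5
(316, 67, 44, 33) 1297.0
(314, 23, 45, 34) 1401.5
(288, 0, 352, 259) 54860.5
(33, 0, 246, 259) 49096.5
lid top (array([ 492.3, -398.3]), array([86.3, 54.4]), -53.8)
mat (array([ 492.5, -371.3]), array([143.5,  74.6]), -86.4)
```

View pics/w6.png

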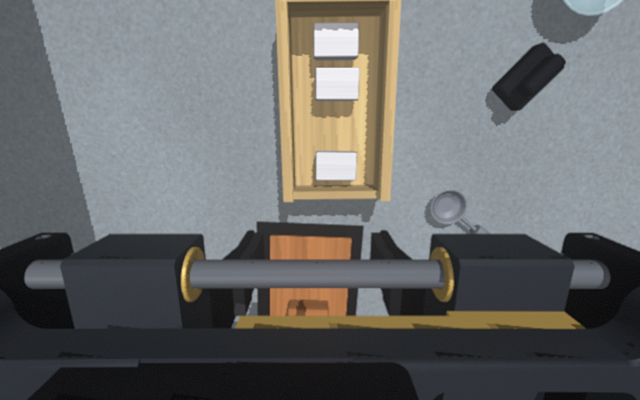

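View pics/t6.png

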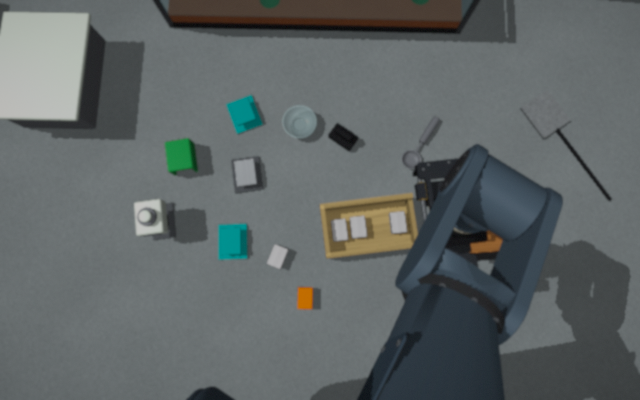

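```bash
python3 - <<'E'
from h import *
import pickle
st=bot.read_state();C=cam("wrist",st)
im=cv2.imread("pics/w6.png");h=cv2.cvtColor(im,cv2.COLOR_BGR2HSV).astype(int);H,S,V=h[...,0],h[...,1],h[...,2]
for t in(180,200,215):
  for w in((305,365,145,190),(305,365,60,105),(305,365,15,62)):
    print(t,rect(win((V>t)&(S<60),*w),C,.032))
print("box",rect(win((S>55)&(H<30),265,405,0,205),C,.057))
im=cv2.imread("pics/t6.png");h=cv2.cvtColor(im,cv2.COLOR_BGR2HSV).astype(int);H,S,V=h[...,0],h[...,1],h[...,2];C=cam("top")
for w in((330,347,215,245),(348,369,213,243),(386,410,208,238)):
    print("top",rect(win((V>120)&(S<60),*w),C,.032))
E
```

```text
180 (array([ 542.8, -175.8]), array([51.4, 36. ]), 7.8)
180 (array([529.2, -76.7]), array([51.2, 34.6]), 7.8)
180 (array([520.7, -33.2]), array([50.8, 28.2]), 7.8)
200 (array([ 542.7, -175.2]), array([51.4, 34.7]), 7.8)
200 (array([529.2, -76.7]), array([51.2, 34.6]), 7.8)
200 (array([520.4, -33.2]), array([50.1, 28.2]), 7.8)
215 (array([ 543.4, -175.1]), array([50.1, 32.1]), 7.8)
215 (array([529.7, -76.6]), array([50. , 34.6]), 7.8)
215 (array([521. , -33.6]), array([49. , 27.1]), 7.8)
box (array([ 531.4, -106.9]), array([217.7, 132. ]), -81.6)
top (array([521.8, -28.9]), array([54.5, 32.3]), 1.5)
top (array([529.1, -74.3]), array([55. , 39.7]), 8.6)
top (array([ 543. , -172.2]), array([54.6, 41. ]), 6.8)
```

```bash
python3 - <<'E'
from h import *
goto(.5428,-.1755,.10,8)
goto(.5428,-.1755,.010,8)
E
```

```text
t 9.10 at [ 0.5204 -0.1901  0.26  ] yaw 7.82 open 0.698 F [-1.07 -0.2   0.33] tilt 0.0017 | dx dy dz [ 2.39 -1.14 16.01] twist -0.18
t 9.10 at [ 0.5204 -0.1901  0.26  ] yaw 7.82 open 0.698 F [-1.07 -0.2   0.33] tilt 0.0017 | dx dy dz [ 2.38 -1.15 25.01] twist -0.18
```

Request:
{"fn": "arm_command", "kwargs": {
  "plan": [
    {"claw":0.76,"dx":1.2,"dy":-0.6,"dz":3,"twist":-0.3},
    {"claw":0.76,"dx":2.4,"dy":-1.1,"dz":6,"twist":-0.3},
    {"claw":0.76,"dx":2.4,"dy":-1.1,"dz":9.5,"twist":-0.3},
    {"claw":0.76,"dx":2.4,"dy":-1.1,"dz":13,"twist":-0.3},
    {"claw":0.76,"dx":2.4,"dy":-1.1,"dz":15.5,"twist":-0.3},
    {"claw":0.76,"dx":2.4,"dy":-1.1,"dz":16,"twist":-0.3},
    {"claw":0.76,"dx":2.4,"dy":-1.1,"dz":16,"twist":-0.3}
  ]
}}

```text
time_s: 9.68
position: [0.5419, -0.1757, 0.0983]
tcp_rot: [[0.99, 0.14, -0.002], [0.14, -0.99, 0.002], [-0.002, -0.002, -1.0]]
force: [-0.3, -1.0, 0.0]
opening: 0.758
```

```bash
python3 - <<'E'
from h import *
goto(.5428,-.1755,.010,8)
shot("wrist","w7")
E
```

```text
t 9.68 at [ 0.5419 -0.1757  0.0983] yaw 8.03 open 0.758 F [-0.35 -1.    0.02] tilt 0.0029 | dx dy dz [0.11 0.02 8.83] twist 0.03
```

View pics/w7.png

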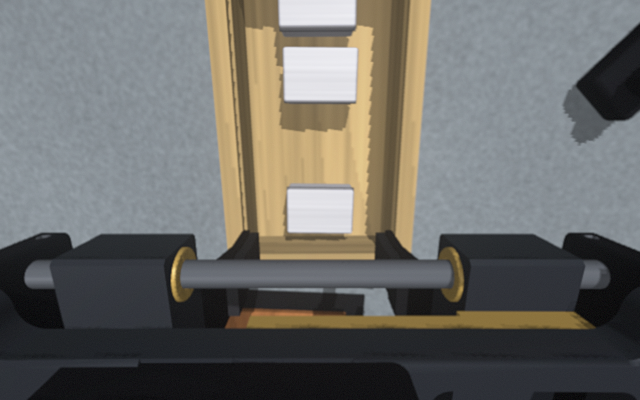

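```bash
python3 - <<'E'
from h import *
st=bot.read_state();C=cam("wrist",st)
im=cv2.imread("pics/w7.png");h=cv2.cvtColor(im,cv2.COLOR_BGR2HSV).astype(int);H,S,V=h[...,0],h[...,1],h[...,2]
for w in((275,365,175,250),(275,365,43,112)):
    print(rect(win((V>190)&(S<50),*w),C,.032))
E
```

```text
(array([ 545. , -176.2]), array([52.1, 35.4]), 6.0)
(array([531. , -77.3]), array([51.2, 34.3]), 8.0)
```

Request:
{"fn": "arm_command", "kwargs": {
  "plan": [
    {"claw":0.76,"dx":0.2,"dy":0,"dz":2,"twist":0},
    {"claw":0.76,"dx":0.2,"dy":0,"dz":4,"twist":0},
    {"claw":0.76,"dx":0.2,"dy":0,"dz":6,"twist":0},
    {"claw":0.76,"dx":0.2,"dy":0,"dz":7.5,"twist":0},
    {"claw":0.76,"dx":0.2,"dy":0,"dz":8.6,"twist":0},
    {"claw":0.76,"dx":0.2,"dy":0,"dz":8.6,"twist":0},
    {"claw":0.76,"dx":0.2,"dy":0,"dz":8.6,"twist":0}
  ]
}}

```text
time_s: 10.32
position: [0.5461, -0.1766, 0.0151]
tcp_rot: [[0.99, 0.14, 0.003], [0.14, -0.99, -0.001], [0.003, 0.001, -1.0]]
force: [-1.0, 0.0, 0.6]
opening: 0.762
```

Request:
{"fn": "arm_command", "kwargs": {
  "plan": [
    {"claw":0.4,"dx":0,"dy":0,"dz":0,"twist":0},
    {"claw":0.3,"dx":0,"dy":0,"dz":0,"twist":0},
    {"claw":0.3,"dx":0,"dy":0,"dz":0,"twist":0},
    {"claw":0.3,"dx":0,"dy":0,"dz":0,"twist":0},
    {"claw":0.3,"dx":0,"dy":0,"dz":0,"twist":0},
    {"claw":0.3,"dx":0,"dy":0,"dz":0,"twist":0}
  ]
}}

```text
time_s: 10.82
position: [0.5467, -0.177, 0.0163]
tcp_rot: [[0.99, 0.14, 0.005], [0.14, -0.99, -0.002], [0.004, 0.002, -1.0]]
force: [-0.6, 0.0, 6.5]
opening: 0.593
```

Gripped: opening 0.593 is 51.6 mm, the tin's long side. Lifting.

Request:
{"fn": "arm_command", "kwargs": {
  "plan": [
    {"claw":0.3,"dx":0,"dy":0,"dz":-1,"twist":0},
    {"claw":0.3,"dx":0,"dy":0,"dz":-3,"twist":0},
    {"claw":0.3,"dx":0,"dy":0,"dz":-6,"twist":0},
    {"claw":0.3,"dx":0,"dy":0,"dz":-9,"twist":0},
    {"claw":0.3,"dx":0,"dy":0,"dz":-12,"twist":0},
    {"claw":0.3,"dx":0,"dy":0,"dz":-15,"twist":0},
    {"claw":0.3,"dx":0,"dy":0,"dz":-18,"twist":0},
    {"claw":0.3,"dx":0,"dy":0,"dz":-20,"twist":0}
  ]
}}

```text
time_s: 11.48
position: [0.5465, -0.1768, 0.22]
tcp_rot: [[0.99, 0.14, 0.008], [0.14, -0.99, -0.004], [0.008, 0.005, -1.0]]
force: [0.6, -0.4, -0.8]
opening: 0.594
```

```bash
python3 - <<'E'
from h import *
goto(.66,.115,.24,10)
shot("wrist","w8")
E
```

```text
t 11.48 at [ 0.5465 -0.1768  0.22  ] yaw 8.04 open 0.594 F [ 0.64 -0.42 -0.79] tilt 0.0091 | dx dy dz [ 15.33 -27.3   -2.02] twist -1.96
```

View pics/w8.png

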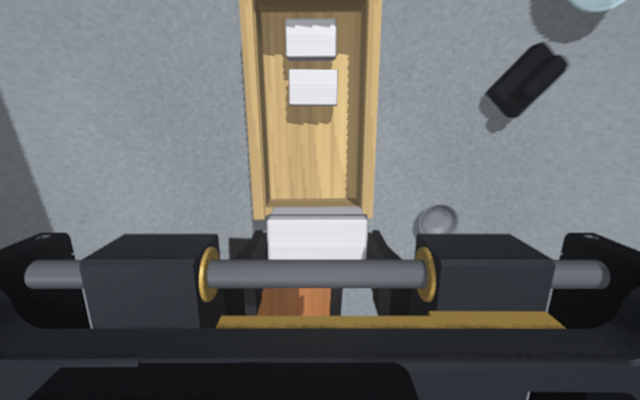

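```bash
cat >> h.py <<'E'
def held(uvs,dz):
    "pixels cast on plane dz above TCP (tool coords), mm"
    st=bot.read_state();C=cam("wrist",st)
    P=cast(C,uvs,st["position"][2]+dz)
    return ((P-st["position"])@st["tcp_rot"]*1000).round(1)
E
python3 - <<'E'
from h import *
print(held([[267,215.5],[366,215.5]],.016))
E
```

```text
[[-25.5 -23.2 -16.5]
 [ 23.9 -23.  -15.9]]
```

Request:
{"fn": "arm_command", "kwargs": {
  "plan": [
    {"claw":0.3,"dx":1.9,"dy":-3.3,"dz":-0.5,"twist":0},
    {"claw":0.3,"dx":3.8,"dy":-6.6,"dz":-1,"twist":0},
    {"claw":0.3,"dx":5.7,"dy":-9.9,"dz":-1.5,"twist":0},
    {"claw":0.3,"dx":7.6,"dy":-13.2,"dz":-2,"twist":0},
    {"claw":0.3,"dx":9.5,"dy":-16.5,"dz":-2,"twist":0},
    {"claw":0.3,"dx":11.4,"dy":-19.8,"dz":-2,"twist":-1},
    {"claw":0.3,"dx":13.3,"dy":-23.1,"dz":-2,"twist":-2},
    {"claw":0.3,"dx":15.2,"dy":-26.4,"dz":-2,"twist":-2}
  ]
}}

```text
time_s: 12.2
position: [0.6615, 0.107, 0.2426]
tcp_rot: [[0.984, 0.175, 0.013], [0.175, -0.984, -0.007], [0.012, 0.009, -1.0]]
force: [0.8, 0.3, -0.7]
opening: 0.593
```

```bash
python3 - <<'E'
from h import *
goto(.66,.214,.1,10)
im,H,S,V,C=shot("wrist","w9")
E
```

```text
t 12.20 at [0.6615 0.107  0.2426] yaw 10.10 open 0.593 F [ 0.83  0.32 -0.71] tilt 0.0148 | dx dy dz [  1.56 -10.69  14.18] twist 0.10
```

View pics/w9.png

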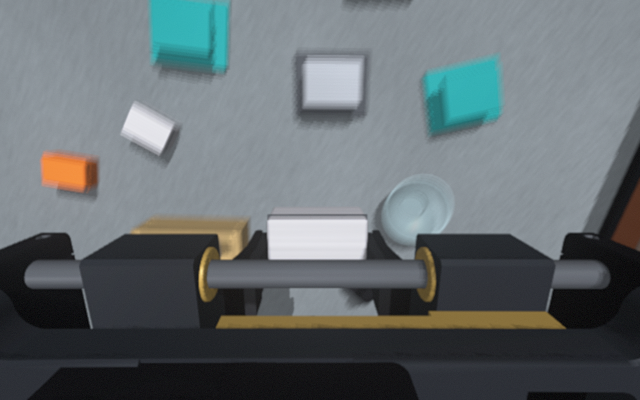

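Request:
{"fn": "arm_command", "kwargs": {
  "plan": [
    {"claw":0.3,"dx":0,"dy":0,"dz":0,"twist":0},
    {"claw":0.3,"dx":0,"dy":0,"dz":0,"twist":0},
    {"claw":0.3,"dx":0,"dy":0,"dz":0,"twist":0},
    {"claw":0.3,"dx":0,"dy":0,"dz":0,"twist":0}
  ]
}}

```text
time_s: 12.58
position: [0.6634, 0.1131, 0.2424]
tcp_rot: [[0.984, 0.178, 0.017], [0.178, -0.984, -0.001], [0.016, 0.004, -1.0]]
force: [0.2, -0.1, -0.3]
opening: 0.594
```

```bash
python3 - <<'E'
from h import *
goto(.66,.214,.1,10)
im,H,S,V,C=shot("wrist","w10")
for t in (170,185,200): print(t,rect(win((V>t)&(S<50),290,380,40,120),C,.03))
print("foot",rect(win((V<120),285,385,40,130),C,.004))
print("tin4",rect(win((V>190)&(S<40),110,190,90,160),C,.026))
im,H,S,V,C=shot("top","t10")
lid=win((S>80)&(H<30)&(V>60),425,545,185,275)
print("lid top",rect(lid,C,.009))
print("mat",rect(win((V<45)|(lid>0),425,545,185,275),C,.003))
E
```

```text
t 12.58 at [0.6634 0.1131 0.2424] yaw 10.23 open 0.594 F [ 0.19 -0.08 -0.31] tilt 0.0166 | dx dy dz [  1.23 -10.04  14.23] twist 0.23
170 (array([659.5, 211.7]), array([63.6, 48.1]), 9.3)
185 (array([659.4, 211.8]), array([63.5, 46.9]), 10.2)
200 (array([659.6, 211.8]), array([62.9, 46.9]), 10.3)
foot (array([659.4, 209. ]), array([90.6, 77.4]), 10.2)
tin4 (array([451.1, 122.3]), array([50.6, 35.3]), -20.2)
lid top (array([ 536. , -391.1]), array([222.4, 124.1]), -84.4)
mat (array([ 533.2, -389.7]), array([247.1, 152.5]), -84.4)
```

View pics/w10.png

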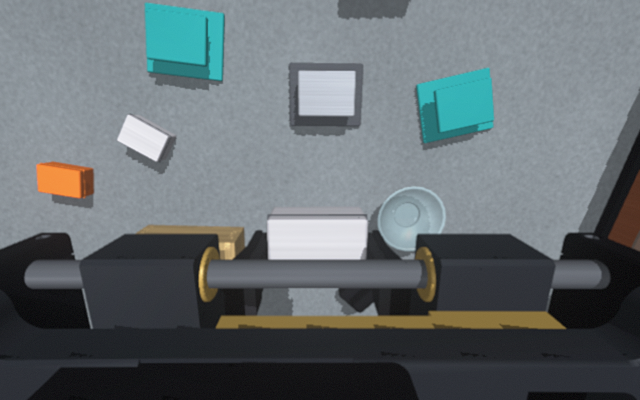

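View pics/t10.png

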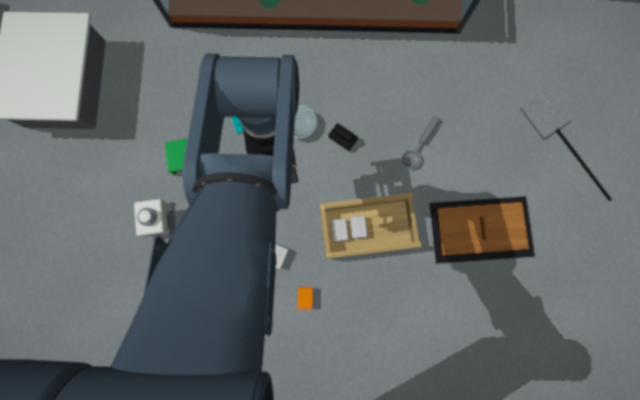

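The lid lies on the mat within 3 mm and in line. The stand is at (659.5, 212), angle 10°. Next I check the tin's offset in the grip.

```bash
python3 - <<'E'
from h import *
im=cv2.imread("pics/w10.png"); print(im[200:265,317].sum(1)//3)
for dz in(.012,.014,.016,.018,.020): print(dz,held([[267,215],[366,215]],dz)[:,:2].ravel(),held([[270,207.5],[363,207.5]],dz-.026)[:,:2].ravel())
cv2.imwrite("pics/w10z.png",cv2.resize(im[190:290,230:410],None,fx=4,fy=4,interpolation=cv2.INTER_CUBIC))
E
```

```text
[153 154 155 155 152 151 151 155 161 165 162 163 164 158 123 118 151 164
 171 198 226 231 231 228 228 226 226 225 226 227 225 225 226 227 227 228
 229 230 228 228 227 227 229 231 231 230 228 225 224 222 223 224 226 226
 224 223 223 224 218 159  96  82  89  94  99]
0.012 [-26.2 -22.2  24.5 -21.9] [-28.7 -18.6  26.9 -18.3]
0.014 [-25.9 -22.8  24.2 -22.6] [-28.4 -19.2  26.6 -18.9]
0.016 [-25.5 -23.5  23.9 -23.2] [-28.1 -19.8  26.3 -19.5]
0.018 [-25.2 -24.1  23.5 -23.9] [-27.7 -20.4  26.  -20.1]
0.02 [-24.8 -24.7  23.2 -24.5] [-27.4 -20.9  25.7 -20.7]
```

View pics/w10z.png

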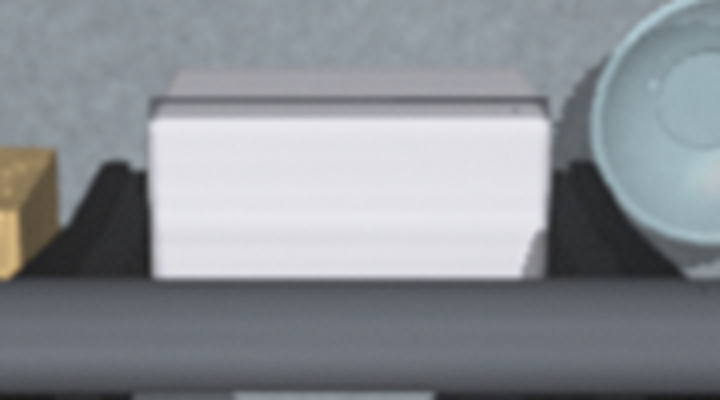

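```bash
python3 - <<'E'
from h import *
for dz in(.010,.014,.016,.018,.020): print(dz,held([[268,219],[367,219]],dz)[:,:2].ravel(),held([[273,207],[361,207]],dz-.026)[:,:2].ravel())
E
```

```text
0.01 [-26.1 -19.4  25.5 -19.1] [-27.2 -18.3  26.  -18.1]
0.014 [-25.5 -20.7  24.8 -20.4] [-26.6 -19.5  25.4 -19.2]
0.016 [-25.1 -21.4  24.5 -21.1] [-26.3 -20.1  25.1 -19.8]
0.018 [-24.8 -22.   24.1 -21.8] [-26.  -20.7  24.8 -20.4]
0.02 [-24.4 -22.7  23.8 -22.4] [-25.7 -21.2  24.5 -21. ]
```

```bash
python3 -c "
from h import *
goto(.660,.2115,.06,10.1)"
```

```text
t 12.68 at [0.6637 0.113  0.2427] yaw 10.20 open 0.592 F [-0.3   0.41 -1.51] tilt 0.0173 | dx dy dz [ 1.07 -9.83 18.26] twist 0.10
```

Request:
{"fn": "arm_command", "kwargs": {
  "plan": [
    {"claw":0.3,"dx":0.3,"dy":-2.5,"dz":2,"twist":0},
    {"claw":0.3,"dx":0.6,"dy":-5,"dz":4,"twist":0},
    {"claw":0.3,"dx":0.8,"dy":-7.5,"dz":7,"twist":0},
    {"claw":0.3,"dx":1.1,"dy":-9.8,"dz":10,"twist":0},
    {"claw":0.3,"dx":1.1,"dy":-9.8,"dz":13,"twist":0},
    {"claw":0.3,"dx":1.1,"dy":-9.8,"dz":15,"twist":0},
    {"claw":0.3,"dx":1.1,"dy":-9.8,"dz":17,"twist":0},
    {"claw":0.3,"dx":1.1,"dy":-9.8,"dz":17,"twist":0}
  ]
}}

```text
time_s: 13.35
position: [0.6568, 0.2096, 0.0679]
tcp_rot: [[0.984, 0.176, 0.008], [0.176, -0.984, -0.002], [0.008, 0.003, -1.0]]
force: [-1.0, 0.2, -1.9]
opening: 0.595
```

```bash
python3 -c "
from h import *
goto(.660,.2115,.041,10.1)
shot('wrist','w11');shot('scene','s11')"
```

```text
t 13.35 at [0.6568 0.2096 0.0679] yaw 10.12 open 0.595 F [-0.96  0.23 -1.88] tilt 0.0084 | dx dy dz [ 0.32 -0.14  2.69] twist 0.02
```

View pics/w11.png

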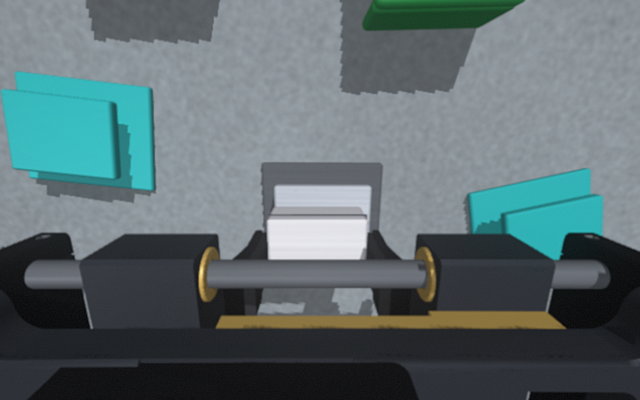

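```bash
python3 -c "
from h import *
st=bot.read_state()
P=held([[275,185],[371,185]],.03-st['position'][2]);print(P)
print('foot',held([[262,164],[382,164]],.004-st['position'][2]))"
```

```text
[[-29.2 -26.3  41.7]
 [ 36.2 -26.1  42.7]]
foot [[-42.  -36.9  67.5]
 [ 48.5 -36.7  68.9]]
```

Request:
{"fn": "arm_command", "kwargs": {
  "plan": [
    {"claw":0.3,"dx":0.35,"dy":0,"dz":0.5,"twist":0},
    {"claw":0.3,"dx":0.35,"dy":0,"dz":1,"twist":0},
    {"claw":0.3,"dx":0.35,"dy":0,"dz":1.5,"twist":0},
    {"claw":0.3,"dx":0.35,"dy":0,"dz":2,"twist":0},
    {"claw":0.3,"dx":0.35,"dy":0,"dz":2.3,"twist":0},
    {"claw":0.3,"dx":0.35,"dy":0,"dz":2.5,"twist":0},
    {"claw":0.3,"dx":0.35,"dy":0,"dz":2.5,"twist":0},
    {"claw":0.3,"dx":0.35,"dy":0,"dz":2.5,"twist":0}
  ]
}}

```text
time_s: 14.12
position: [0.6637, 0.2109, 0.0472]
tcp_rot: [[0.984, 0.176, 0.016], [0.176, -0.984, -0.001], [0.015, 0.003, -1.0]]
force: [-0.0, 0.9, 0.1]
opening: 0.594
```

```bash
python3 -c "
from h import *
goto(.660,.2115,.041,10.1)"
```

```text
t 14.12 at [0.6637 0.2109 0.0472] yaw 10.13 open 0.594 F [-0.01  0.86  0.12] tilt 0.0156 | dx dy dz [-0.36 -0.13  0.61] twist 0.03
```

Request:
{"fn": "arm_command", "kwargs": {
  "plan": [
    {"claw":0.3,"dx":-0.4,"dy":0,"dz":0.2,"twist":0},
    {"claw":0.3,"dx":-0.4,"dy":0,"dz":0.4,"twist":0},
    {"claw":0.3,"dx":-0.4,"dy":0,"dz":0.4,"twist":0},
    {"claw":0.3,"dx":-0.4,"dy":0,"dz":0.4,"twist":0},
    {"claw":0.3,"dx":-0.4,"dy":0,"dz":0.4,"twist":0},
    {"claw":0.3,"dx":-0.4,"dy":0,"dz":0.4,"twist":0}
  ]
}}

```text
time_s: 14.62
position: [0.66, 0.2102, 0.0433]
tcp_rot: [[0.984, 0.176, 0.016], [0.176, -0.984, -0.001], [0.016, 0.003, -1.0]]
force: [0.1, -0.6, -0.9]
opening: 0.594
```

```bash
python3 -c "
from h import *
goto(.660,.2115,.041,10.1)
shot('wrist','w12')
st=bot.read_state();print(st['joint_positions'],st['qvel'])"
```

```text
t 14.62 at [0.66   0.2102 0.0433] yaw 10.12 open 0.594 F [ 0.12 -0.61 -0.92] tilt 0.0160 | dx dy dz [ 0.02 -0.13  0.23] twist 0.02
[ 8.52348149 47.26415379 79.20154832 -0.21505588 52.63860904 -1.47013209] [ 0.10009456 -0.08702666  0.07618866 -0.10763678  0.14084444  0.07801433]
```

View pics/w12.png

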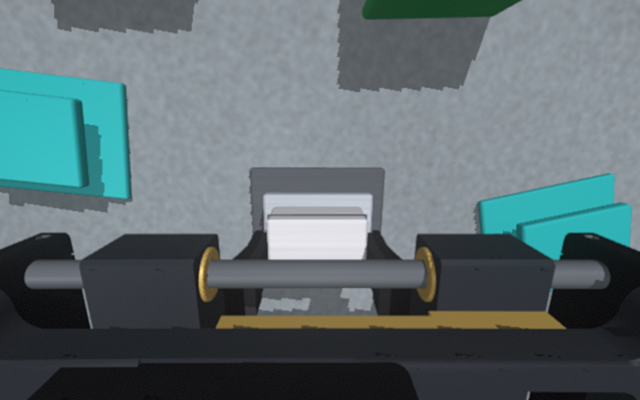

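```bash
python3 -c "
from h import *
st=bot.read_state()
print(held([[263,194],[372,194]],.03-st['position'][2]), held([[273,207],[361,207]],-.012))"
```

```text
[[-32.3 -27.1  12.6]
 [ 31.8 -26.9  13.6]] [[-26.6 -19.5  11.5]
 [ 25.4 -19.3  12.3]]
```

Tin and plate are concentric: both centre at column 317.5, and the margin is 7.6 mm against 7 expected. Lowering to contact.

Request:
{"fn": "arm_command", "kwargs": {
  "plan": [
    {"claw":0.3,"dx":0,"dy":0,"dz":0.15,"twist":0},
    {"claw":0.3,"dx":0,"dy":0,"dz":0.3,"twist":0},
    {"claw":0.3,"dx":0,"dy":0,"dz":0.3,"twist":0},
    {"claw":0.3,"dx":0,"dy":0,"dz":0.3,"twist":0}
  ]
}}

```text
time_s: 15.0
position: [0.6604, 0.2103, 0.0407]
tcp_rot: [[0.984, 0.176, 0.017], [0.176, -0.984, -0.001], [0.016, 0.003, -1.0]]
force: [-1.3, 0.3, 2.6]
opening: 0.593
```

Request:
{"fn": "arm_command", "kwargs": {
  "plan": [
    {"claw":0.65,"dx":0,"dy":0,"dz":0,"twist":0},
    {"claw":0.75,"dx":0,"dy":0,"dz":0,"twist":0},
    {"claw":0.75,"dx":0,"dy":0,"dz":0,"twist":0},
    {"claw":0.75,"dx":0,"dy":0,"dz":-1,"twist":0},
    {"claw":0.75,"dx":0,"dy":0,"dz":-3,"twist":0},
    {"claw":0.75,"dx":0,"dy":0,"dz":-6,"twist":0},
    {"claw":0.75,"dx":0,"dy":3,"dz":-9,"twist":0},
    {"claw":0.75,"dx":0,"dy":6,"dz":-11,"twist":0}
  ]
}}

```text
time_s: 15.67
position: [0.6698, 0.1527, 0.1542]
tcp_rot: [[0.984, 0.18, 0.02], [0.18, -0.984, 0.0], [0.02, 0.004, -1.0]]
force: [0.7, 0.1, 1.0]
opening: 0.751
```

Request:
{"fn": "arm_command", "kwargs": {
  "plan": [
    {"claw":0.75,"dx":0,"dy":2,"dz":-1,"twist":0},
    {"claw":0.75,"dx":0,"dy":3,"dz":-2,"twist":0},
    {"claw":0.75,"dx":0,"dy":3,"dz":-2,"twist":0},
    {"claw":0.75,"dx":0,"dy":3,"dz":-2,"twist":0}
  ]
}}

```text
time_s: 16.0
position: [0.6746, 0.1233, 0.1747]
tcp_rot: [[0.984, 0.178, 0.02], [0.178, -0.984, 0.001], [0.02, 0.003, -1.0]]
force: [1.0, 0.1, 0.4]
opening: 0.754
```

```bash
cat >> h.py <<'E'
def zoom(im,x0,x1,y0,y1,f,name): cv2.imwrite(f"pics/{name}.png",cv2.resize(im[y0:y1,x0:x1],None,fx=f,fy=f,interpolation=cv2.INTER_CUBIC))
E
python3 -c "
from h import *
goto(.5292,-.15,.24,8.3)
im,*_=shot('wrist','w13')"
```

```text
t 16.00 at [0.6746 0.1233 0.1747] yaw 10.28 open 0.754 F [1.   0.09 0.36] tilt 0.0205 | dx dy dz [-19.05  24.31  -6.85] twist 1.98
```

View pics/w13.png

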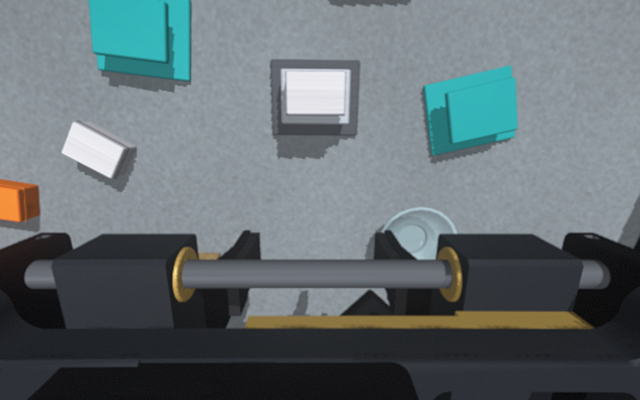

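```bash
python3 -c "
from h import *
st=bot.read_state();C=cam('wrist',st)
im=cv2.imread('pics/w13.png');h=cv2.cvtColor(im,cv2.COLOR_BGR2HSV).astype(int);H,S,V=h[...,0],h[...,1],h[...,2]
print('tin',rect(win((V>215)&(S<40),275,355,60,130),C,.056))
print('foot',rect(win(((V<125)|(V>215))&(np.arange(400)[:,None]<137),265,365,55,140),C,.004))
print('tin4',rect(win((V>200)&(S<40),55,140,115,190),C,.026))
zoom(im,260,370,50,145,6,'w13z')
"
```

```text
tin (array([657.5, 214.7]), array([55.6, 34.1]), 10.5)
foot (array([657.5, 211.2]), array([90.3, 74.8]), 9.8)
tin4 (array([450.4, 123.3]), array([50.1, 35. ]), -19.9)
```

View pics/w13z.png

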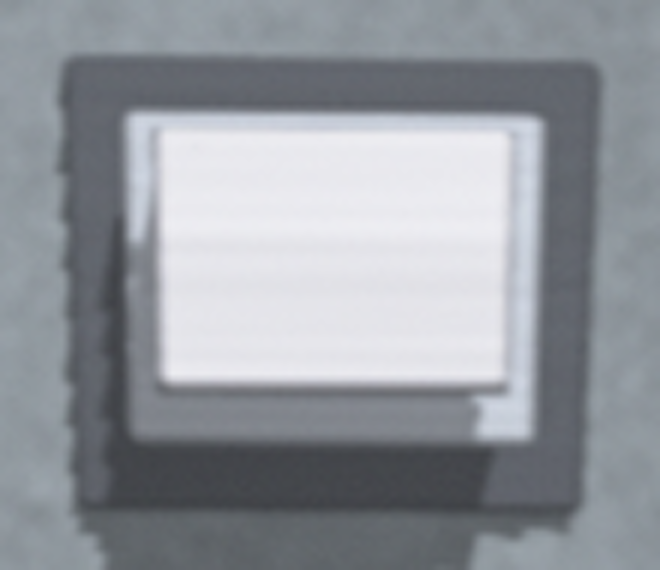

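```bash
python3 -c "
from h import *
st=bot.read_state();C=cam('wrist',st)
f=lambda a,z:cast(C,np.array(a)/6+[260,50],z)[:,:2]*1000
t=f([[159,129],[509,129],[503,384],[164,384]],.056);p=f([[124,112],[545,115],[536,441],[129,441]],.03)
for q in(t,p): print(q.mean(0).round(1),np.linalg.norm(q[1]-q[0]).round(1),np.linalg.norm(q[2]-q[1]).round(1),np.degrees(np.arctan2(*(q[1]-q[0])[::-1])).round(1))
"
```

```text
[657.8 213.3] 49.4 34.6 10.5
[658.3 212. ] 64.8 48.7 10.1
```

```bash
python3 -c "
from h import *
goto(.451,.1225,.11,-20)"
```

```text
t 16.05 at [0.6738 0.124  0.1736] yaw 10.34 open 0.751 F [-1.    0.17 -0.23] tilt 0.0182 | dx dy dz [-22.06  -3.87   5.95] twist 30.34
```

Request:
{"fn": "arm_command", "kwargs": {
  "plan": [
    {"claw":0.76,"dx":-3.5,"dy":-0.5,"dz":0,"twist":5},
    {"claw":0.76,"dx":-7,"dy":-1,"dz":0,"twist":10},
    {"claw":0.76,"dx":-10.5,"dy":-1.8,"dz":1,"twist":15},
    {"claw":0.76,"dx":-14,"dy":-2.5,"dz":2,"twist":20},
    {"claw":0.76,"dx":-17.5,"dy":-3.2,"dz":3,"twist":25},
    {"claw":0.76,"dx":-20.5,"dy":-3.9,"dz":4,"twist":30},
    {"claw":0.76,"dx":-22,"dy":-3.9,"dz":5,"twist":30},
    {"claw":0.76,"dx":-22,"dy":-3.9,"dz":6,"twist":30}
  ]
}}

```text
time_s: 16.72
position: [0.4437, 0.1244, 0.1077]
tcp_rot: [[0.943, -0.334, 0.008], [-0.334, -0.943, 0.001], [0.007, -0.003, -1.0]]
force: [0.1, -1.0, 0.7]
opening: 0.76
```

Request:
{"fn": "arm_command", "kwargs": {
  "plan": [
    {"claw":0.76,"dx":0,"dy":0,"dz":0,"twist":0},
    {"claw":0.76,"dx":0,"dy":0,"dz":0,"twist":0},
    {"claw":0.76,"dx":0,"dy":0,"dz":0,"twist":0}
  ]
}}

```text
time_s: 16.97
position: [0.4435, 0.1251, 0.1074]
tcp_rot: [[0.943, -0.333, 0.007], [-0.333, -0.943, 0.001], [0.006, -0.003, -1.0]]
force: [-0.2, 1.3, -0.1]
opening: 0.763
```

```bash
python3 -c "
from h import *
goto(.451,.1225,.008,-20)
im,H,S,V,C=shot('wrist','w14')
print('tin4',rect(win((V>200)&(S<40),240,400,160,262),C,.026))
"
```

```text
t 16.97 at [0.4435 0.1251 0.1074] yaw -19.44 open 0.763 F [-0.16  1.32 -0.14] tilt 0.0067 | dx dy dz [0.73 0.03 9.94] twist 0.56
tin4 (array([451.1, 122.3]), array([49.8, 34.4]), -19.6)
```

View pics/w14.png

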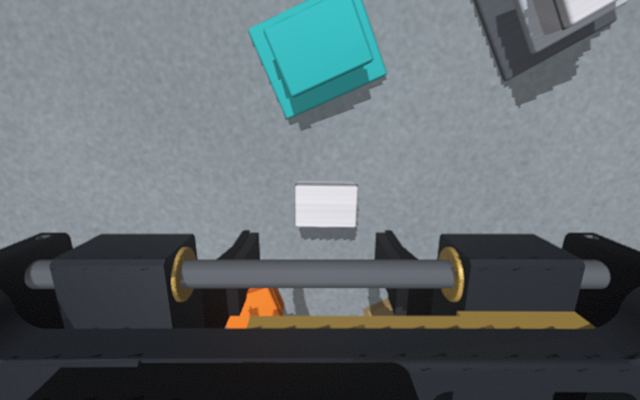

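Request:
{"fn": "arm_command", "kwargs": {
  "plan": [
    {"claw":0.76,"dx":0.7,"dy":0,"dz":2.5,"twist":0.4},
    {"claw":0.76,"dx":0.7,"dy":0,"dz":5,"twist":0.4},
    {"claw":0.76,"dx":0.7,"dy":0,"dz":7.5,"twist":0.4},
    {"claw":0.76,"dx":0.7,"dy":0,"dz":9,"twist":0.4},
    {"claw":0.76,"dx":0.7,"dy":0,"dz":9.9,"twist":0.4},
    {"claw":0.76,"dx":0.7,"dy":0,"dz":10,"twist":0.4},
    {"claw":0.76,"dx":0.7,"dy":0,"dz":10,"twist":0.4},
    {"claw":0.76,"dx":0.7,"dy":0,"dz":10,"twist":0.4}
  ]
}}

```text
time_s: 17.68
position: [0.4526, 0.1228, 0.0085]
tcp_rot: [[0.941, -0.34, 0.01], [-0.34, -0.941, 0.001], [0.009, -0.004, -1.0]]
force: [-0.1, -0.3, 0.3]
opening: 0.762
```

```bash
python3 -c "
from h import *
goto(.451,.1223,.008,-19.8)"
```

```text
t 17.68 at [0.4526 0.1228 0.0085] yaw -19.85 open 0.762 F [-0.14 -0.34  0.3 ] tilt 0.0101 | dx dy dz [-0.14  0.1   0.05] twist -0.05
```

Request:
{"fn": "arm_command", "kwargs": {
  "plan": [
    {"claw":0.5,"dx":-0.1,"dy":0.1,"dz":0,"twist":0},
    {"claw":0.3,"dx":-0.1,"dy":0.1,"dz":0,"twist":0},
    {"claw":0.3,"dx":-0.1,"dy":0.1,"dz":0,"twist":0},
    {"claw":0.3,"dx":-0.1,"dy":0.1,"dz":0,"twist":0},
    {"claw":0.3,"dx":-0.1,"dy":0.1,"dz":0,"twist":0},
    {"claw":0.3,"dx":-0.1,"dy":0.1,"dz":0,"twist":0}
  ]
}}

```text
time_s: 18.18
position: [0.4517, 0.1222, 0.0093]
tcp_rot: [[0.941, -0.34, 0.011], [-0.34, -0.941, 0.001], [0.01, -0.005, -1.0]]
force: [0.3, -1.6, 6.1]
opening: 0.593
```

```bash
python3 -c "
from h import *
goto(.66,.2103,.12,10)"
```

```text
t 18.18 at [0.4517 0.1222 0.0093] yaw -19.85 open 0.593 F [ 0.34 -1.56  6.14] tilt 0.0112 | dx dy dz [ 16.71 -15.41 -10.83] twist -29.85
```

Request:
{"fn": "arm_command", "kwargs": {
  "plan": [
    {"claw":0.3,"dx":0,"dy":0,"dz":-1,"twist":0},
    {"claw":0.3,"dx":0,"dy":0,"dz":-3,"twist":0},
    {"claw":0.3,"dx":0,"dy":0,"dz":-6,"twist":0},
    {"claw":0.3,"dx":0,"dy":0,"dz":-9,"twist":0},
    {"claw":0.3,"dx":1,"dy":-1,"dz":-12,"twist":-4},
    {"claw":0.3,"dx":3,"dy":-3,"dz":-13,"twist":-8},
    {"claw":0.3,"dx":5,"dy":-5,"dz":-13,"twist":-12},
    {"claw":0.3,"dx":7,"dy":-7,"dz":-13,"twist":-16}
  ]
}}

```text
time_s: 18.85
position: [0.5412, 0.1647, 0.1428]
tcp_rot: [[0.998, -0.064, 0.015], [-0.064, -0.998, 0.001], [0.014, -0.002, -1.0]]
force: [1.1, 0.6, -0.6]
opening: 0.59
```

```bash
python3 -c "
from h import *
goto(.66,.2103,.12,10.1)"
```

```text
t 18.85 at [0.5412 0.1647 0.1428] yaw -3.66 open 0.590 F [ 1.08  0.62 -0.6 ] tilt 0.0147 | dx dy dz [11.53 -5.3   2.46] twist -13.76
```

Request:
{"fn": "arm_command", "kwargs": {
  "plan": [
    {"claw":0.3,"dx":2.5,"dy":-1.2,"dz":0,"twist":-3},
    {"claw":0.3,"dx":5,"dy":-2.4,"dz":0,"twist":-6},
    {"claw":0.3,"dx":7.5,"dy":-3.5,"dz":0,"twist":-9},
    {"claw":0.3,"dx":10,"dy":-4.6,"dz":1,"twist":-12},
    {"claw":0.3,"dx":11.5,"dy":-5.3,"dz":2,"twist":-13.8},
    {"claw":0.3,"dx":11.5,"dy":-5.3,"dz":3,"twist":-13.8},
    {"claw":0.3,"dx":11.5,"dy":-5.3,"dz":3,"twist":-13.8},
    {"claw":0.3,"dx":11.5,"dy":-5.3,"dz":3,"twist":-13.8}
  ]
}}

```text
time_s: 19.52
position: [0.6573, 0.2099, 0.1135]
tcp_rot: [[0.984, 0.176, 0.01], [0.176, -0.984, 0.001], [0.01, 0.001, -1.0]]
force: [0.3, 0.3, -1.9]
opening: 0.595
```

```bash
python3 -c "
from h import *
goto(.66,.2103,.0653,10.1)
im,*_=shot('wrist','w15');zoom(im,230,410,140,290,4,'w15z')"
```

```text
t 19.52 at [0.6573 0.2099 0.1135] yaw 10.11 open 0.595 F [ 0.31  0.26 -1.91] tilt 0.0098 | dx dy dz [0.23 0.   4.82] twist 0.01
```

View pics/w15z.png

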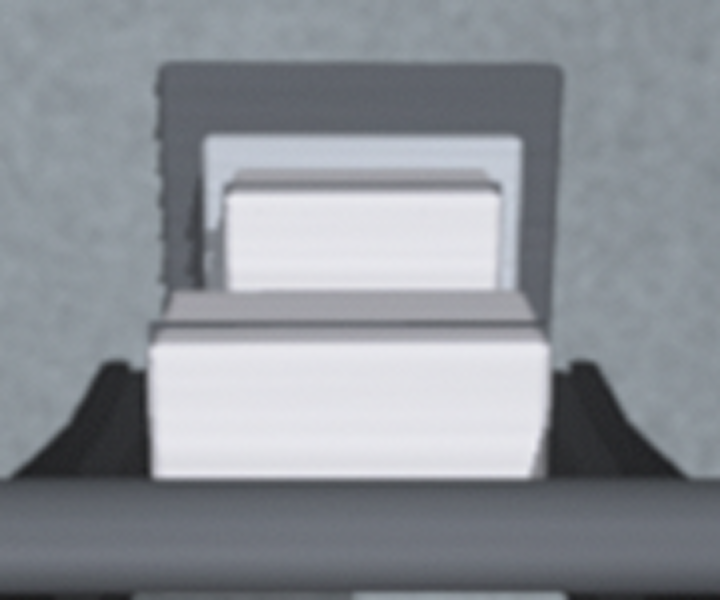

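```bash
cat >> h.py <<'E'
def cmp(hr,hc0,hc1,hb,dz,lr,lc0,lc1,lz,k=4,o=(230,140)):
    "held tin near top edge (row,cols), near bottom-edge row hb; lower tin near top edge, at world z lz; zoom px"
    st=bot.read_state(); f=lambda c,r:[c/k+o[0],r/k+o[1]]
    H=held([f(hc0,hr),f(hc1,hr)],dz); B=held([f(hc0+20,hb),f(hc1-20,hb)],dz-.026)
    L=held([f(lc0,lr),f(lc1,lr)],lz-st["position"][2])
    print("held top",H[:,:2].ravel(),"bottom",B[:,:2].ravel(),"lower",L[:,:2].ravel())
    print("move dx %.1f mm dy %.1f (top) %.1f (bottom)"%(L[:,0].mean()-H[:,0].mean(),L[:,1].mean()-H[:,1].mean(),L[:,1].mean()-B[:,1].mean()))
E
python3 -c "
from h import *
cmp(340,150,549,290,.0165,192,226,500,.056)
# plate
print(held([[204/4+230,136/4+140],[522/4+230,136/4+140]],.03-.1135))"
```

```text
held top [-25.4 -18.3  24.6 -18.1] bottom [-26.7 -16.8  25.9 -16.6] lower [-23.1 -20.5  27.4 -20.4]
move dx 2.5 mm dy -2.2 (top) -3.7 (bottom)
[[-29.8 -26.5  83.1]
 [ 34.7 -26.4  83.9]]
```

Request:
{"fn": "arm_command", "kwargs": {
  "plan": [
    {"claw":0.3,"dx":0.15,"dy":-0.25,"dz":1,"twist":0},
    {"claw":0.3,"dx":0.15,"dy":-0.25,"dz":2,"twist":0},
    {"claw":0.3,"dx":0.15,"dy":-0.25,"dz":3,"twist":0},
    {"claw":0.3,"dx":0.15,"dy":-0.25,"dz":3.7,"twist":0},
    {"claw":0.3,"dx":0.15,"dy":-0.25,"dz":4,"twist":0},
    {"claw":0.3,"dx":0.15,"dy":-0.25,"dz":4,"twist":0},
    {"claw":0.3,"dx":0.15,"dy":-0.25,"dz":4,"twist":0}
  ]
}}

```text
time_s: 20.15
position: [0.6593, 0.2126, 0.074]
tcp_rot: [[0.984, 0.175, 0.011], [0.175, -0.984, 0.001], [0.011, 0.001, -1.0]]
force: [0.7, 0.9, -0.6]
opening: 0.597
```

```bash
python3 -c "
from h import *
goto(.66,.2125,.0653,10.1)
im,*_=shot('wrist','w16');zoom(im,230,410,140,290,4,'w16z')"
```

```text
t 20.15 at [0.6593 0.2126 0.074 ] yaw 10.11 open 0.597 F [ 0.68  0.89 -0.62] tilt 0.0111 | dx dy dz [0.06 0.02 0.87] twist 0.01
```

View pics/w16z.png

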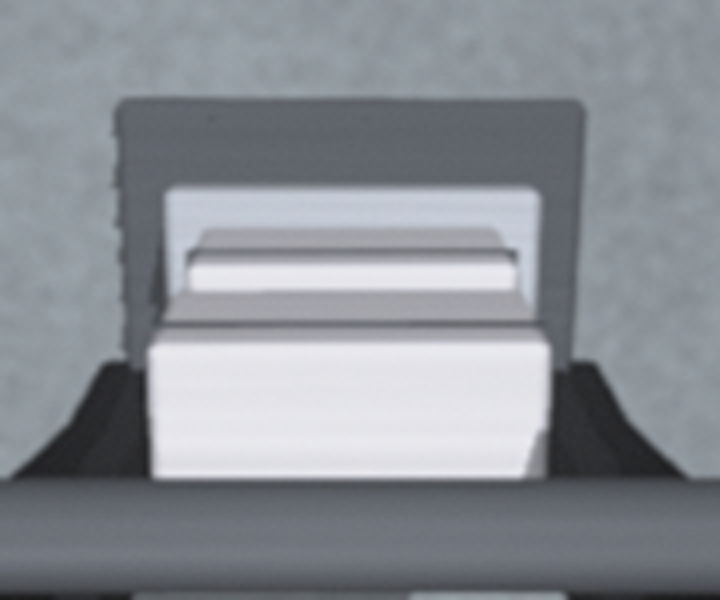

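```bash
python3 -c "
from h import *
cmp(340,149,550,290,.0165,264,187,517,.056)
print(held([[166/4+230,187/4+140],[540/4+230,187/4+140]],.03-.074))"
```

```text
held top [-25.6 -18.3  24.8 -18.1] bottom [-26.8 -16.8  26.  -16.6] lower [-25.3 -18.2  25.3 -18. ]
move dx 0.4 mm dy 0.1 (top) -1.4 (bottom)
[[-31.9 -24.7  43.6]
 [ 32.4 -24.5  44.4]]
```

Request:
{"fn": "arm_command", "kwargs": {
  "plan": [
    {"claw":0.3,"dx":0.1,"dy":0,"dz":0.3,"twist":0},
    {"claw":0.3,"dx":0.1,"dy":0,"dz":0.6,"twist":0},
    {"claw":0.3,"dx":0.1,"dy":0,"dz":0.8,"twist":0},
    {"claw":0.3,"dx":0.1,"dy":0,"dz":0.8,"twist":0},
    {"claw":0.3,"dx":0.1,"dy":0,"dz":0.8,"twist":0}
  ]
}}

```text
time_s: 20.62
position: [0.6605, 0.2128, 0.0663]
tcp_rot: [[0.984, 0.175, 0.012], [0.175, -0.984, 0.001], [0.012, 0.001, -1.0]]
force: [0.4, -0.0, -1.0]
opening: 0.597
```

Request:
{"fn": "arm_command", "kwargs": {
  "plan": [
    {"claw":0.3,"dx":0,"dy":0,"dz":0.15,"twist":0},
    {"claw":0.3,"dx":0,"dy":0,"dz":0.25,"twist":0},
    {"claw":0.3,"dx":0,"dy":0,"dz":0.25,"twist":0}
  ]
}}

```text
time_s: 20.87
position: [0.6609, 0.2129, 0.0654]
tcp_rot: [[0.984, 0.176, 0.012], [0.176, -0.984, 0.001], [0.012, 0.001, -1.0]]
force: [-1.5, -1.1, 5.6]
opening: 0.596
```

Contact. Release, rise and back off for a look.

Request:
{"fn": "arm_command", "kwargs": {
  "plan": [
    {"claw":0.65,"dx":0,"dy":0,"dz":0,"twist":0},
    {"claw":0.75,"dx":0,"dy":0,"dz":0,"twist":0},
    {"claw":0.75,"dx":0,"dy":0,"dz":0,"twist":0},
    {"claw":0.75,"dx":0,"dy":0,"dz":-1,"twist":0},
    {"claw":0.75,"dx":0,"dy":0,"dz":-3,"twist":0},
    {"claw":0.75,"dx":0,"dy":0,"dz":-6,"twist":0},
    {"claw":0.75,"dx":0,"dy":3,"dz":-9,"twist":0},
    {"claw":0.75,"dx":0,"dy":6,"dz":-11,"twist":0}
  ]
}}

```text
time_s: 21.53
position: [0.6708, 0.1551, 0.1787]
tcp_rot: [[0.984, 0.179, 0.016], [0.179, -0.984, 0.002], [0.016, 0.001, -1.0]]
force: [1.4, -0.6, 0.1]
opening: 0.751
```

Request:
{"fn": "arm_command", "kwargs": {
  "plan": [
    {"claw":0.75,"dx":0,"dy":2,"dz":-1,"twist":0},
    {"claw":0.75,"dx":0,"dy":3,"dz":-2,"twist":0},
    {"claw":0.75,"dx":0,"dy":3,"dz":-2,"twist":0},
    {"claw":0.75,"dx":0,"dy":3,"dz":-2,"twist":0}
  ]
}}

```text
time_s: 21.87
position: [0.6757, 0.1257, 0.199]
tcp_rot: [[0.984, 0.178, 0.016], [0.178, -0.984, 0.002], [0.016, 0.0, -1.0]]
force: [-0.1, 0.4, -0.3]
opening: 0.747
```

```bash
python3 -c "
from h import *
goto(.5292,-.12,.2,8.2)
im,*_=shot('wrist','w17');zoom(im,240,400,40,150,5,'w17z')"
```

```text
t 21.87 at [0.6757 0.1257 0.199 ] yaw 10.27 open 0.747 F [-0.08  0.42 -0.29] tilt 0.0163 | dx dy dz [-18.79  21.57  -0.39] twist 2.07
```

View pics/w17z.png

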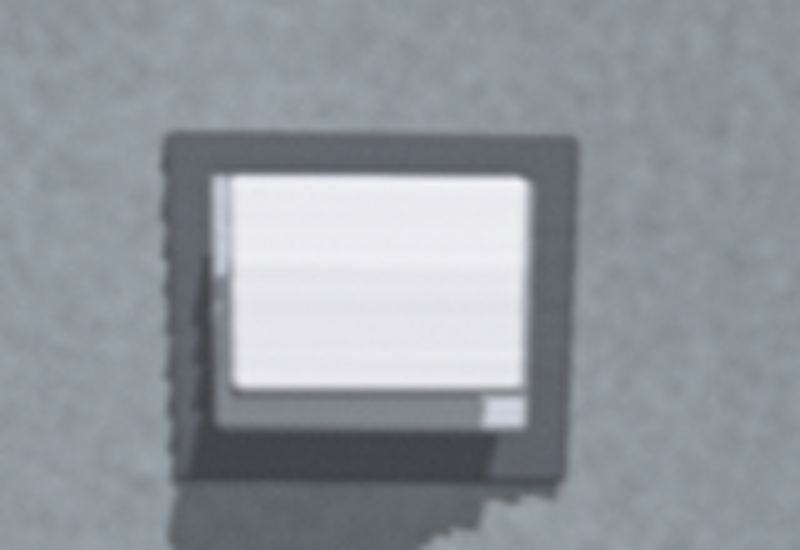

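```bash
cat >> h.py <<'E'
def quad(a,z,k,o):
    C=cam("wrist",bot.read_state()); q=cast(C,np.array(a)/k+o,z)[:,:2]*1000
    print("centre",q.mean(0).round(1),"sides %.1f %.1f ang %.1f"%(np.linalg.norm(q[1]-q[0]),np.linalg.norm(q[2]-q[1]),np.degrees(np.arctan2(*(q[1]-q[0])[::-1]))))
E
python3 -c "
from h import *
quad([[231,174],[532,176],[526,389],[233,389]],.082,5,[240,40])
quad([[163,131],[579,135],[565,481],[172,481]],.004,5,[240,40])"
```

```text
centre [659.3 212.9] sides 50.9 34.7 ang 10.1
centre [658.  211.9] sides 89.4 72.9 ang 9.9
```

```bash
python3 -c "
from h import *
goto(.5300,-.0767,.13,8.2)"
```

```text
t 21.92 at [0.6749 0.1264 0.1979] yaw 10.33 open 0.750 F [0.16 0.09 0.06] tilt 0.0141 | dx dy dz [-17.99  17.38   6.54] twist 2.13
```

Request:
{"fn": "arm_command", "kwargs": {
  "plan": [
    {"claw":0.76,"dx":-2.7,"dy":2.6,"dz":0,"twist":1},
    {"claw":0.76,"dx":-5.4,"dy":5.2,"dz":0,"twist":2},
    {"claw":0.76,"dx":-8.1,"dy":7.8,"dz":0,"twist":2},
    {"claw":0.76,"dx":-10.8,"dy":10.4,"dz":1,"twist":2},
    {"claw":0.76,"dx":-13.5,"dy":13,"dz":2,"twist":2},
    {"claw":0.76,"dx":-16,"dy":15.5,"dz":4,"twist":2},
    {"claw":0.76,"dx":-18,"dy":17.4,"dz":6,"twist":2},
    {"claw":0.76,"dx":-18,"dy":17.4,"dz":8,"twist":2}
  ]
}}

```text
time_s: 22.58
position: [0.526, -0.0781, 0.1135]
tcp_rot: [[0.99, 0.143, 0.008], [0.143, -0.99, 0.003], [0.009, -0.002, -1.0]]
force: [0.1, 0.9, -0.1]
opening: 0.759
```

Request:
{"fn": "arm_command", "kwargs": {
  "plan": [
    {"claw":0.76,"dx":0,"dy":0,"dz":0,"twist":0},
    {"claw":0.76,"dx":0,"dy":0,"dz":0,"twist":0},
    {"claw":0.76,"dx":0,"dy":0,"dz":0,"twist":0}
  ]
}}

```text
time_s: 22.83
position: [0.5263, -0.0768, 0.1133]
tcp_rot: [[0.989, 0.144, 0.008], [0.144, -0.99, 0.004], [0.008, -0.003, -1.0]]
force: [-0.1, -0.6, 0.0]
opening: 0.761
```

```bash
python3 -c "
from h import *
im,H,S,V,C=shot('wrist','w18')
for z in (0,): print(rect(win((V>190)&(S<50),270,380,150,262),C,.032))
goto(.5300,-.0767,.014,8.2)"
```

```text
(array([529.3, -75.8]), array([50.8, 34.7]), 7.1)
t 22.88 at [ 0.527  -0.077   0.1139] yaw 8.32 open 0.760 F [ 1.46  0.24 -0.57] tilt 0.0100 | dx dy dz [0.21 0.03 9.99] twist 0.12
```

View pics/w18.png

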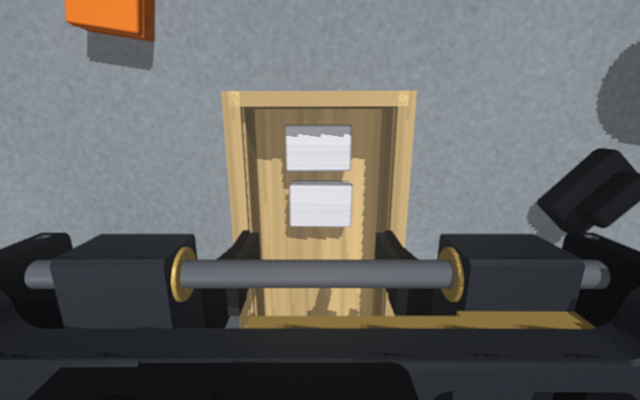

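Request:
{"fn": "arm_command", "kwargs": {
  "plan": [
    {"claw":0.76,"dx":0.2,"dy":-0.05,"dz":2.5,"twist":0.1},
    {"claw":0.76,"dx":0.2,"dy":-0.05,"dz":5,"twist":0.1},
    {"claw":0.76,"dx":0.2,"dy":-0.05,"dz":7.5,"twist":0.1},
    {"claw":0.76,"dx":0.2,"dy":-0.05,"dz":9,"twist":0.1},
    {"claw":0.76,"dx":0.2,"dy":-0.05,"dz":9.9,"twist":0.1},
    {"claw":0.76,"dx":0.2,"dy":-0.05,"dz":9.9,"twist":0.1},
    {"claw":0.76,"dx":0.2,"dy":-0.05,"dz":9.9,"twist":0.1},
    {"claw":0.76,"dx":0.2,"dy":-0.05,"dz":9.9,"twist":0.1}
  ]
}}

```text
time_s: 23.55
position: [0.5311, -0.0759, 0.0161]
tcp_rot: [[0.99, 0.144, 0.012], [0.144, -0.99, 0.002], [0.012, -0.001, -1.0]]
force: [-0.1, 0.1, 0.5]
opening: 0.757
```

```bash
python3 -c "
from h import *
goto(.5300,-.0762,.014,8.2)"
```

```text
t 23.55 at [ 0.5311 -0.0759  0.0161] yaw 8.26 open 0.757 F [-0.06  0.06  0.45] tilt 0.0122 | dx dy dz [-0.11  0.01  0.21] twist 0.06
```

Request:
{"fn": "arm_command", "kwargs": {
  "plan": [
    {"claw":0.6,"dx":-0.1,"dy":0,"dz":0.2,"twist":0},
    {"claw":0.4,"dx":-0.1,"dy":0,"dz":0.2,"twist":0},
    {"claw":0.3,"dx":-0.1,"dy":0,"dz":0.2,"twist":0},
    {"claw":0.3,"dx":-0.1,"dy":0,"dz":0.2,"twist":0},
    {"claw":0.3,"dx":-0.1,"dy":0,"dz":0.2,"twist":0},
    {"claw":0.3,"dx":-0.1,"dy":0,"dz":0.2,"twist":0},
    {"claw":0.3,"dx":-0.1,"dy":0,"dz":0.2,"twist":0}
  ]
}}

```text
time_s: 24.13
position: [0.5304, -0.0762, 0.0149]
tcp_rot: [[0.99, 0.144, 0.013], [0.144, -0.99, 0.002], [0.013, -0.0, -1.0]]
force: [-0.4, -0.0, 6.0]
opening: 0.591
```

Request:
{"fn": "arm_command", "kwargs": {
  "plan": [
    {"claw":0.3,"dx":0,"dy":0,"dz":-1,"twist":0},
    {"claw":0.3,"dx":0,"dy":0,"dz":-3,"twist":0},
    {"claw":0.3,"dx":0,"dy":0,"dz":-6,"twist":0},
    {"claw":0.3,"dx":0,"dy":0,"dz":-9,"twist":0},
    {"claw":0.3,"dx":0,"dy":0,"dz":-12,"twist":0},
    {"claw":0.3,"dx":0,"dy":0,"dz":-15,"twist":0},
    {"claw":0.3,"dx":1,"dy":-2,"dz":-17,"twist":0},
    {"claw":0.3,"dx":3,"dy":-5,"dz":-17,"twist":0}
  ]
}}

```text
time_s: 24.8
position: [0.5526, -0.0251, 0.1905]
tcp_rot: [[0.99, 0.139, 0.021], [0.139, -0.99, -0.001], [0.021, 0.004, -1.0]]
force: [0.4, -0.3, -0.4]
opening: 0.592
```

```bash
python3 -c "
from h import *
goto(.66,.2115,.145,10.1)"
```

```text
t 24.80 at [ 0.5526 -0.0251  0.1905] yaw 8.02 open 0.592 F [ 0.4  -0.28 -0.35] tilt 0.0209 | dx dy dz [ 13.84 -21.95   4.74] twist -2.08
```

Request:
{"fn": "arm_command", "kwargs": {
  "plan": [
    {"claw":0.3,"dx":2,"dy":-3.1,"dz":0,"twist":-1},
    {"claw":0.3,"dx":4,"dy":-6.2,"dz":0,"twist":-2},
    {"claw":0.3,"dx":6,"dy":-9.4,"dz":0,"twist":-2},
    {"claw":0.3,"dx":8,"dy":-12.6,"dz":0,"twist":-2},
    {"claw":0.3,"dx":10,"dy":-15.8,"dz":1,"twist":-2},
    {"claw":0.3,"dx":12,"dy":-19,"dz":2,"twist":-2},
    {"claw":0.3,"dx":13.8,"dy":-22,"dz":4,"twist":-2},
    {"claw":0.3,"dx":13.8,"dy":-22,"dz":5,"twist":-2}
  ]
}}

```text
time_s: 25.47
position: [0.6606, 0.2184, 0.1409]
tcp_rot: [[0.984, 0.179, 0.023], [0.179, -0.984, 0.002], [0.023, 0.002, -1.0]]
force: [0.3, 0.3, -0.2]
opening: 0.591
```

Request:
{"fn": "arm_command", "kwargs": {
  "plan": [
    {"claw":0.3,"dx":0,"dy":0,"dz":0,"twist":0},
    {"claw":0.3,"dx":0,"dy":0,"dz":0,"twist":0},
    {"claw":0.3,"dx":0,"dy":0,"dz":0,"twist":0}
  ]
}}

```text
time_s: 25.72
position: [0.6603, 0.2176, 0.1414]
tcp_rot: [[0.984, 0.178, 0.022], [0.178, -0.984, 0.002], [0.022, 0.002, -1.0]]
force: [0.5, 0.2, -1.1]
opening: 0.598
```

```bash
python3 -c "
from h import *
goto(.66,.2120,.0909,10.1)
im,*_=shot('wrist','w19');zoom(im,230,410,140,290,4,'w19z')"
```

```text
t 25.72 at [0.6603 0.2176 0.1414] yaw 10.26 open 0.598 F [ 0.52  0.18 -1.12] tilt 0.0225 | dx dy dz [-0.24  0.54  5.05] twist 0.16
```

View pics/w19z.png

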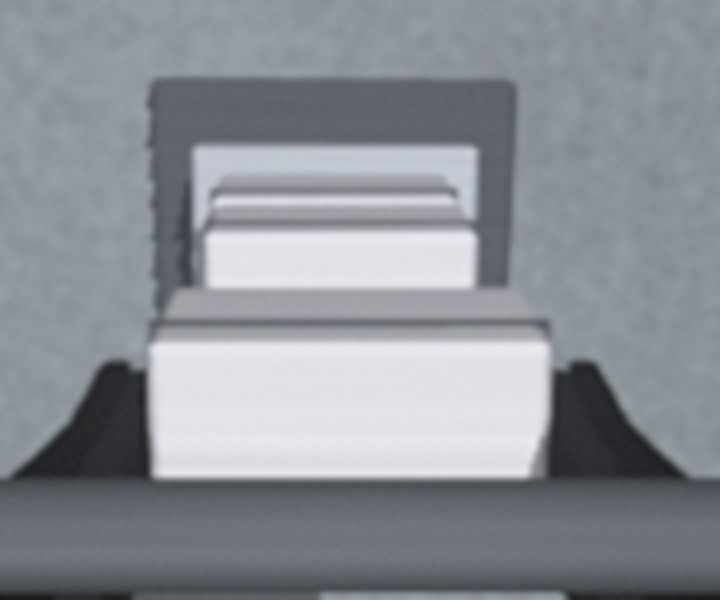

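```bash
python3 -c "
from h import *
cmp(339,149,550,290,.017,230,204,478,.082)
z=bot.read_state()['position'][2]
print(held([[192/4+230,146/4+140],[478/4+230,146/4+140]],.03-z))"
```

```text
held top [-25.4 -18.7  24.7 -18.3] bottom [-26.7 -17.1  26.  -16.7] lower [-27.6 -13.   23.7 -12.7]
move dx -1.6 mm dy 5.7 (top) 4.0 (bottom)
[[-36.  -19.3 111.1]
 [ 28.9 -19.  112.7]]
```

Request:
{"fn": "arm_command", "kwargs": {
  "plan": [
    {"claw":0.3,"dx":-0.2,"dy":0.3,"dz":0.8,"twist":0.1},
    {"claw":0.3,"dx":-0.2,"dy":0.5,"dz":1.6,"twist":0.1},
    {"claw":0.3,"dx":-0.2,"dy":0.5,"dz":2.4,"twist":0.1},
    {"claw":0.3,"dx":-0.2,"dy":0.5,"dz":3.2,"twist":0.1},
    {"claw":0.3,"dx":-0.2,"dy":0.5,"dz":4,"twist":0.1},
    {"claw":0.3,"dx":-0.2,"dy":0.5,"dz":4.2,"twist":0.1},
    {"claw":0.3,"dx":-0.2,"dy":0.5,"dz":4.2,"twist":0.1},
    {"claw":0.3,"dx":-0.2,"dy":0.5,"dz":4.2,"twist":0.1}
  ]
}}

```text
time_s: 26.43
position: [0.6606, 0.2121, 0.0996]
tcp_rot: [[0.984, 0.176, 0.023], [0.176, -0.984, 0.002], [0.023, 0.002, -1.0]]
force: [0.2, 0.6, -0.2]
opening: 0.597
```

```bash
python3 -c "
from h import *
goto(.66,.2120,.0909,10.1)
im,*_=shot('wrist','w20');zoom(im,230,410,140,290,4,'w20z')"
```

```text
t 26.43 at [0.6606 0.2121 0.0996] yaw 10.13 open 0.597 F [ 0.23  0.58 -0.21] tilt 0.0233 | dx dy dz [-0.09  0.    0.87] twist 0.03
```

View pics/w20z.png

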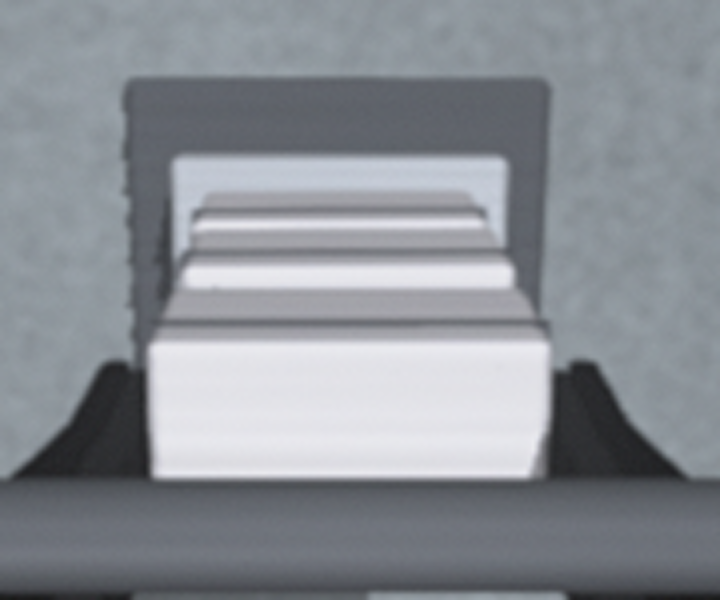

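```bash
python3 -c "
from h import *
cmp(339,149,550,290,.017,266,181,516,.082)"
```

```text
held top [-25.4 -18.7  24.7 -18.3] bottom [-26.7 -17.1  26.  -16.7] lower [-26.1 -18.1  25.1 -17.8]
move dx -0.2 mm dy 0.5 (top) -1.1 (bottom)
```

Request:
{"fn": "arm_command", "kwargs": {
  "plan": [
    {"claw":0.3,"dx":-0.05,"dy":0,"dz":0.3,"twist":0},
    {"claw":0.3,"dx":-0.05,"dy":0,"dz":0.6,"twist":0},
    {"claw":0.3,"dx":-0.05,"dy":0,"dz":0.8,"twist":0},
    {"claw":0.3,"dx":-0.05,"dy":0,"dz":0.9,"twist":0},
    {"claw":0.3,"dx":-0.05,"dy":0,"dz":0.9,"twist":0},
    {"claw":0.3,"dx":-0.05,"dy":0,"dz":0.9,"twist":0}
  ]
}}

```text
time_s: 26.98
position: [0.6605, 0.2122, 0.0912]
tcp_rot: [[0.984, 0.176, 0.024], [0.176, -0.984, 0.002], [0.024, 0.002, -1.0]]
force: [-0.2, 0.6, 1.3]
opening: 0.594
```

Request:
{"fn": "arm_command", "kwargs": {
  "plan": [
    {"claw":0.3,"dx":0,"dy":0,"dz":0.1,"twist":0},
    {"claw":0.3,"dx":0,"dy":0,"dz":0.15,"twist":0},
    {"claw":0.3,"dx":0,"dy":0,"dz":0.15,"twist":0}
  ]
}}

```text
time_s: 27.23
position: [0.6606, 0.2122, 0.0911]
tcp_rot: [[0.984, 0.176, 0.024], [0.176, -0.984, 0.002], [0.024, 0.002, -1.0]]
force: [-2.4, 0.3, 6.4]
opening: 0.599
```

Request:
{"fn": "arm_command", "kwargs": {
  "plan": [
    {"claw":0.65,"dx":0,"dy":0,"dz":0,"twist":0},
    {"claw":0.75,"dx":0,"dy":0,"dz":0,"twist":0},
    {"claw":0.75,"dx":0,"dy":0,"dz":0,"twist":0},
    {"claw":0.75,"dx":0,"dy":0,"dz":-1,"twist":0},
    {"claw":0.75,"dx":0,"dy":0,"dz":-3,"twist":0},
    {"claw":0.75,"dx":0,"dy":0,"dz":-6,"twist":0},
    {"claw":0.75,"dx":0,"dy":3,"dz":-9,"twist":0},
    {"claw":0.75,"dx":0,"dy":6,"dz":-11,"twist":0}
  ]
}}

```text
time_s: 27.9
position: [0.6693, 0.1543, 0.2045]
tcp_rot: [[0.983, 0.18, 0.028], [0.18, -0.984, 0.003], [0.028, 0.002, -1.0]]
force: [0.3, -0.8, 0.7]
opening: 0.752
```

Request:
{"fn": "arm_command", "kwargs": {
  "plan": [
    {"claw":0.75,"dx":0,"dy":2,"dz":-1,"twist":0},
    {"claw":0.75,"dx":0,"dy":3,"dz":-2,"twist":0},
    {"claw":0.75,"dx":0,"dy":3,"dz":-2,"twist":0},
    {"claw":0.75,"dx":0,"dy":3,"dz":-2,"twist":0}
  ]
}}

```text
time_s: 28.23
position: [0.674, 0.1249, 0.2248]
tcp_rot: [[0.984, 0.179, 0.028], [0.179, -0.984, 0.003], [0.028, 0.002, -1.0]]
force: [-0.6, -0.0, 0.1]
opening: 0.748
```

```bash
python3 -c "
from h import *
im,*_=shot('wrist','w21');zoom(im,240,400,40,150,5,'w21z')
goto(.5215,-.0300,.13,8.2)"
```

```text
t 28.28 at [0.6732 0.1256 0.2237] yaw 10.36 open 0.749 F [-0.36 -0.34 -0.44] tilt 0.0260 | dx dy dz [-17.95  12.57   8.92] twist 2.16
```

View pics/w21z.png

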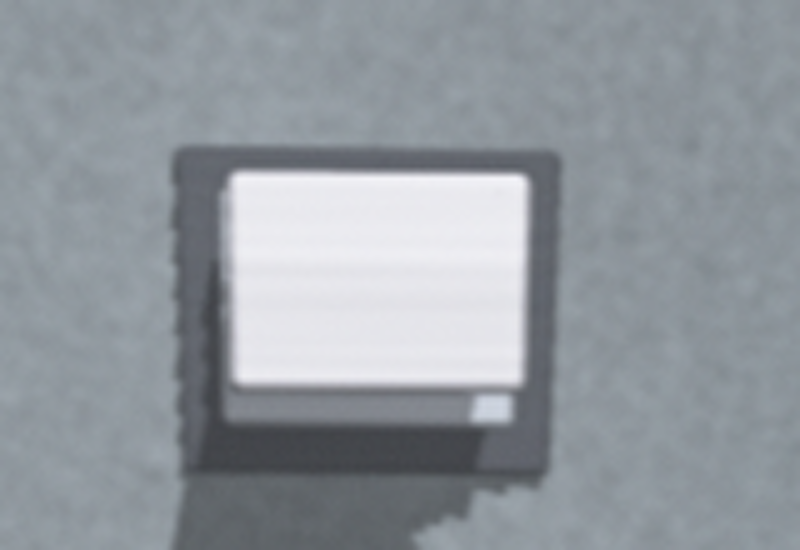

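```bash
python3 -c "
from h import *
quad([[230,170],[531,173],[524,387],[233,387]],.108,5,[240,40])
quad([[173,147],[561,151],[548,472],[183,472]],.004,5,[240,40])"
```

```text
centre [658.7 212.6] sides 50.8 34.8 ang 10.0
centre [658.  211.8] sides 89.7 72.7 ang 10.0
```

Request:
{"fn": "arm_command", "kwargs": {
  "plan": [
    {"claw":0.76,"dx":-2.6,"dy":1.8,"dz":0,"twist":1},
    {"claw":0.76,"dx":-5.2,"dy":3.6,"dz":0,"twist":2},
    {"claw":0.76,"dx":-7.8,"dy":5.4,"dz":0,"twist":2},
    {"claw":0.76,"dx":-10.4,"dy":7.2,"dz":2,"twist":2},
    {"claw":0.76,"dx":-13,"dy":9,"dz":4,"twist":2},
    {"claw":0.76,"dx":-15.6,"dy":10.8,"dz":6,"twist":2},
    {"claw":0.76,"dx":-17.9,"dy":12.6,"dz":8,"twist":2},
    {"claw":0.76,"dx":-17.9,"dy":12.6,"dz":10,"twist":2}
  ]
}}

```text
time_s: 28.95
position: [0.5168, -0.0305, 0.1169]
tcp_rot: [[0.989, 0.144, 0.018], [0.144, -0.99, 0.005], [0.018, -0.002, -1.0]]
force: [0.4, 1.4, 0.0]
opening: 0.761
```

Request:
{"fn": "arm_command", "kwargs": {
  "plan": [
    {"claw":0.76,"dx":0,"dy":0,"dz":0,"twist":0},
    {"claw":0.76,"dx":0,"dy":0,"dz":0,"twist":0},
    {"claw":0.76,"dx":0,"dy":0,"dz":0,"twist":0}
  ]
}}

```text
time_s: 29.2
position: [0.5171, -0.0294, 0.1168]
tcp_rot: [[0.989, 0.146, 0.017], [0.146, -0.989, 0.005], [0.018, -0.003, -1.0]]
force: [0.1, 0.4, 0.6]
opening: 0.759
```

```bash
python3 -c "
from h import *
im,H,S,V,C=shot('wrist','w22');zoom(im,230,410,120,270,4,'w22z')
goto(.5215,-.0300,.014,8.2)"
```

```text
t 29.25 at [ 0.5179 -0.0296  0.1174] yaw 8.40 open 0.760 F [ 0.25 -0.33  0.21] tilt 0.0198 | dx dy dz [ 0.15  0.11 10.35] twist 0.20
```

View pics/w22z.png

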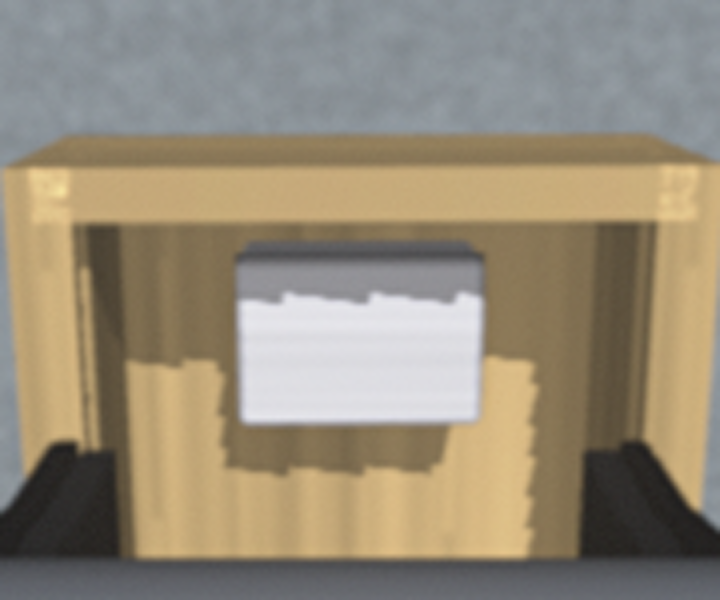

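```bash
python3 -c "
from h import *
quad([[237,263],[483,263],[479,423],[242,423]],.032,4,[230,120])
goto(.5225,-.0300,.014,8.2)"
```

```text
centre [521.7 -30.1] sides 50.8 35.0 ang 8.2
t 29.25 at [ 0.5179 -0.0296  0.1174] yaw 8.40 open 0.760 F [ 0.25 -0.33  0.21] tilt 0.0198 | dx dy dz [ 0.25  0.12 10.35] twist 0.20
```

Request:
{"fn": "arm_command", "kwargs": {
  "plan": [
    {"claw":0.76,"dx":0.1,"dy":0.1,"dz":2.5,"twist":0.2},
    {"claw":0.76,"dx":0.1,"dy":0.1,"dz":5,"twist":0.2},
    {"claw":0.76,"dx":0.1,"dy":0.1,"dz":7.5,"twist":0.2},
    {"claw":0.76,"dx":0.1,"dy":0.1,"dz":9.3,"twist":0.2},
    {"claw":0.76,"dx":0.1,"dy":0.1,"dz":10.2,"twist":0.2},
    {"claw":0.76,"dx":0.1,"dy":0.1,"dz":10.2,"twist":0.2},
    {"claw":0.76,"dx":0.1,"dy":0.1,"dz":10.2,"twist":0.2},
    {"claw":0.76,"dx":0.1,"dy":0.1,"dz":10.2,"twist":0.2}
  ]
}}

```text
time_s: 29.92
position: [0.5222, -0.0299, 0.0167]
tcp_rot: [[0.989, 0.143, 0.022], [0.143, -0.99, 0.004], [0.022, -0.001, -1.0]]
force: [-0.1, -0.5, -0.6]
opening: 0.758
```

```bash
python3 -c "
from h import *
goto(.5220,-.0300,.014,8.2)"
```

```text
t 29.92 at [ 0.5222 -0.0299  0.0167] yaw 8.23 open 0.758 F [-0.07 -0.54 -0.55] tilt 0.0222 | dx dy dz [-0.03  0.    0.27] twist 0.03
```

Request:
{"fn": "arm_command", "kwargs": {
  "plan": [
    {"claw":0.6,"dx":0,"dy":0,"dz":0.25,"twist":0},
    {"claw":0.4,"dx":0,"dy":0,"dz":0.25,"twist":0},
    {"claw":0.3,"dx":0,"dy":0,"dz":0.25,"twist":0},
    {"claw":0.3,"dx":0,"dy":0,"dz":0.25,"twist":0},
    {"claw":0.3,"dx":0,"dy":0,"dz":0.25,"twist":0},
    {"claw":0.3,"dx":0,"dy":0,"dz":0.25,"twist":0},
    {"claw":0.3,"dx":0,"dy":0,"dz":0.25,"twist":0}
  ]
}}

```text
time_s: 30.5
position: [0.5226, -0.03, 0.0149]
tcp_rot: [[0.989, 0.143, 0.023], [0.143, -0.99, 0.004], [0.023, -0.0, -1.0]]
force: [0.1, 0.3, 6.2]
opening: 0.599
```

Request:
{"fn": "arm_command", "kwargs": {
  "plan": [
    {"claw":0.3,"dx":0,"dy":0,"dz":-1,"twist":0},
    {"claw":0.3,"dx":0,"dy":0,"dz":-3,"twist":0},
    {"claw":0.3,"dx":0,"dy":0,"dz":-6,"twist":0},
    {"claw":0.3,"dx":0,"dy":0,"dz":-9,"twist":0},
    {"claw":0.3,"dx":0,"dy":0,"dz":-12,"twist":0},
    {"claw":0.3,"dx":0,"dy":0,"dz":-15,"twist":0},
    {"claw":0.3,"dx":0,"dy":0,"dz":-18,"twist":0},
    {"claw":0.3,"dx":2,"dy":-2,"dz":-20,"twist":0}
  ]
}}

```text
time_s: 31.17
position: [0.5331, -0.0104, 0.2184]
tcp_rot: [[0.99, 0.14, 0.023], [0.14, -0.99, 0.002], [0.023, 0.002, -1.0]]
force: [0.3, -0.8, -1.1]
opening: 0.593
```

```bash
python3 -c "
from h import *
goto(.66,.2120,.165,10.1)"
```

```text
t 31.17 at [ 0.5331 -0.0104  0.2184] yaw 8.04 open 0.593 F [ 0.28 -0.82 -1.15] tilt 0.0226 | dx dy dz [ 15.55 -20.26   5.66] twist -2.06
```

Request:
{"fn": "arm_command", "kwargs": {
  "plan": [
    {"claw":0.3,"dx":2.2,"dy":-2.9,"dz":0,"twist":-1},
    {"claw":0.3,"dx":4.4,"dy":-5.8,"dz":0,"twist":-2},
    {"claw":0.3,"dx":6.7,"dy":-8.7,"dz":0,"twist":-2},
    {"claw":0.3,"dx":8.9,"dy":-11.6,"dz":0,"twist":-2},
    {"claw":0.3,"dx":11.1,"dy":-14.5,"dz":1,"twist":-2},
    {"claw":0.3,"dx":13.3,"dy":-17.4,"dz":2,"twist":-2},
    {"claw":0.3,"dx":15.4,"dy":-20.2,"dz":4,"twist":-2},
    {"claw":0.3,"dx":15.4,"dy":-20.2,"dz":5,"twist":-2}
  ]
}}

```text
time_s: 31.83
position: [0.66, 0.217, 0.1699]
tcp_rot: [[0.984, 0.178, 0.025], [0.178, -0.984, 0.005], [0.025, -0.0, -1.0]]
force: [-0.6, -0.9, -0.9]
opening: 0.592
```

Request:
{"fn": "arm_command", "kwargs": {
  "plan": [
    {"claw":0.3,"dx":0,"dy":0,"dz":0,"twist":0},
    {"claw":0.3,"dx":0,"dy":0,"dz":0,"twist":0},
    {"claw":0.3,"dx":0,"dy":0,"dz":0,"twist":0}
  ]
}}

```text
time_s: 32.08
position: [0.6596, 0.2163, 0.1704]
tcp_rot: [[0.984, 0.178, 0.024], [0.178, -0.984, 0.004], [0.025, -0.0, -1.0]]
force: [0.5, 0.6, -0.8]
opening: 0.594
```

```bash
python3 -c "
from h import *
goto(.66,.2120,.1169,10.1)
im,*_=shot('wrist','w23');zoom(im,230,410,140,290,4,'w23z')"
```

```text
t 32.08 at [0.6596 0.2163 0.1704] yaw 10.26 open 0.594 F [ 0.49  0.56 -0.83] tilt 0.0248 | dx dy dz [-0.17  0.43  5.35] twist 0.16
```

View pics/w23z.png

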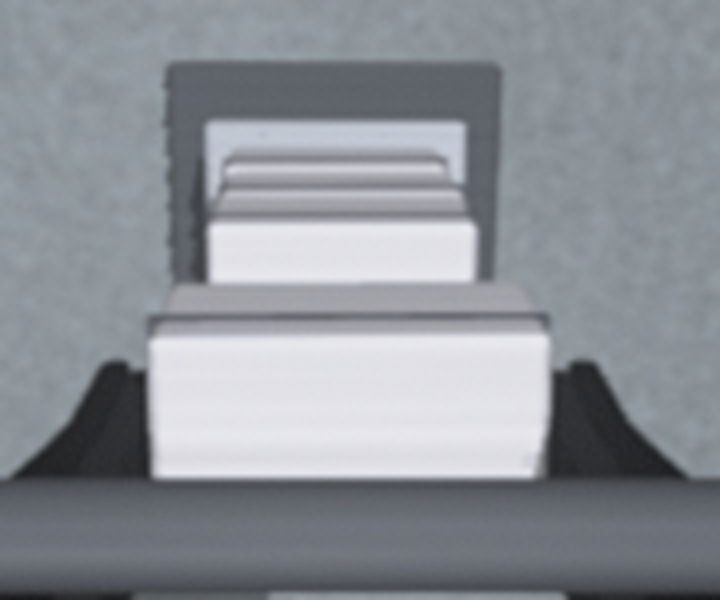

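```bash
python3 -c "
from h import *
cmp(333,149,550,283,.017,223,208,477,.108)
"
```

```text
held top [-25.4 -19.5  24.7 -19.1] bottom [-26.7 -18.1  26.  -17.7] lower [-27.1 -13.6  23.8 -13.3]
move dx -1.3 mm dy 5.9 (top) 4.4 (bottom)
```

Request:
{"fn": "arm_command", "kwargs": {
  "plan": [
    {"claw":0.3,"dx":-0.15,"dy":0.2,"dz":0.8,"twist":0.1},
    {"claw":0.3,"dx":-0.15,"dy":0.4,"dz":1.6,"twist":0.1},
    {"claw":0.3,"dx":-0.15,"dy":0.4,"dz":2.4,"twist":0.1},
    {"claw":0.3,"dx":-0.15,"dy":0.4,"dz":3.2,"twist":0.1},
    {"claw":0.3,"dx":-0.15,"dy":0.4,"dz":4,"twist":0.1},
    {"claw":0.3,"dx":-0.15,"dy":0.4,"dz":4.4,"twist":0.1},
    {"claw":0.3,"dx":-0.15,"dy":0.4,"dz":4.4,"twist":0.1},
    {"claw":0.3,"dx":-0.15,"dy":0.4,"dz":4.4,"twist":0.1}
  ]
}}

```text
time_s: 32.8
position: [0.6602, 0.2121, 0.1264]
tcp_rot: [[0.984, 0.176, 0.025], [0.176, -0.984, 0.005], [0.025, -0.0, -1.0]]
force: [0.1, 0.4, -0.3]
opening: 0.597
```

```bash
python3 -c "
from h import *
goto(.66,.2120,.1169,10.1)
im,*_=shot('wrist','w24');zoom(im,230,410,140,290,4,'w24z')"
```

```text
t 32.80 at [0.6602 0.2121 0.1264] yaw 10.13 open 0.597 F [ 0.08  0.4  -0.35] tilt 0.0251 | dx dy dz [-0.05  0.01  0.95] twist 0.03
```

View pics/w24z.png

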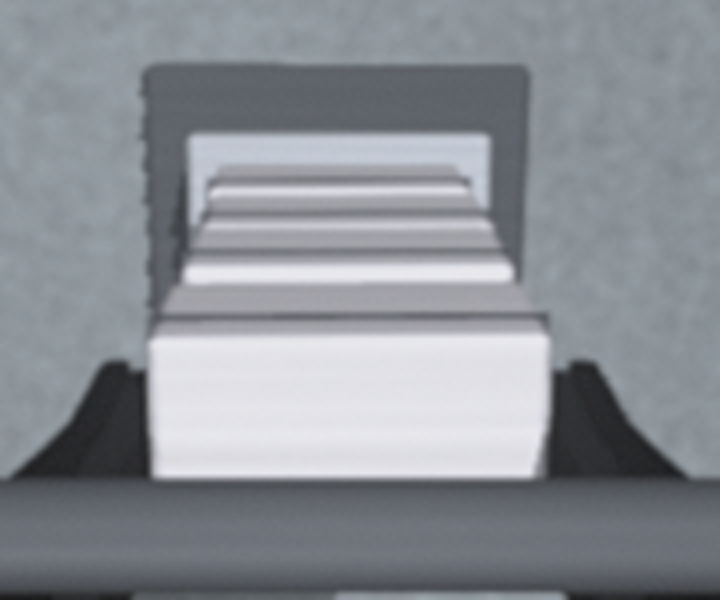

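```bash
python3 -c "
from h import *
cmp(333,149,550,283,.017,264,183,515,.108)
"
```

```text
held top [-25.4 -19.5  24.7 -19.1] bottom [-26.6 -18.1  26.  -17.7] lower [-25.9 -18.1  25.1 -17.8]
move dx -0.0 mm dy 1.3 (top) -0.1 (bottom)
```

Request:
{"fn": "arm_command", "kwargs": {
  "plan": [
    {"claw":0.3,"dx":0,"dy":0.05,"dz":0.3,"twist":0},
    {"claw":0.3,"dx":0,"dy":0.05,"dz":0.6,"twist":0},
    {"claw":0.3,"dx":0,"dy":0.05,"dz":0.8,"twist":0},
    {"claw":0.3,"dx":0,"dy":0.05,"dz":0.95,"twist":0},
    {"claw":0.3,"dx":0,"dy":0.05,"dz":0.95,"twist":0},
    {"claw":0.3,"dx":0,"dy":0.05,"dz":0.95,"twist":0}
  ]
}}

```text
time_s: 33.35
position: [0.6609, 0.2117, 0.1175]
tcp_rot: [[0.984, 0.176, 0.026], [0.176, -0.984, 0.005], [0.026, -0.0, -1.0]]
force: [0.7, 0.4, -0.9]
opening: 0.599
```

Request:
{"fn": "arm_command", "kwargs": {
  "plan": [
    {"claw":0.3,"dx":0,"dy":0,"dz":0.1,"twist":0},
    {"claw":0.3,"dx":0,"dy":0,"dz":0.15,"twist":0},
    {"claw":0.3,"dx":0,"dy":0,"dz":0.15,"twist":0}
  ]
}}

```text
time_s: 33.6
position: [0.6611, 0.2118, 0.1171]
tcp_rot: [[0.984, 0.176, 0.026], [0.176, -0.984, 0.005], [0.027, -0.0, -1.0]]
force: [-1.8, -0.6, 4.1]
opening: 0.594
```

Request:
{"fn": "arm_command", "kwargs": {
  "plan": [
    {"claw":0.65,"dx":0,"dy":0,"dz":0,"twist":0},
    {"claw":0.75,"dx":0,"dy":0,"dz":0,"twist":0},
    {"claw":0.75,"dx":0,"dy":0,"dz":0,"twist":0},
    {"claw":0.75,"dx":0,"dy":0,"dz":-1,"twist":0},
    {"claw":0.75,"dx":0,"dy":0,"dz":-3,"twist":0},
    {"claw":0.75,"dx":0,"dy":0,"dz":-6,"twist":0},
    {"claw":0.75,"dx":0,"dy":3,"dz":-8,"twist":0},
    {"claw":0.75,"dx":0,"dy":6,"dz":-9,"twist":0}
  ]
}}

```text
time_s: 34.27
position: [0.6709, 0.1536, 0.2113]
tcp_rot: [[0.983, 0.18, 0.033], [0.18, -0.984, 0.005], [0.033, 0.001, -0.999]]
force: [0.8, -0.3, 0.8]
opening: 0.751
```

Request:
{"fn": "arm_command", "kwargs": {
  "plan": [
    {"claw":0.75,"dx":0,"dy":2,"dz":-1,"twist":0},
    {"claw":0.75,"dx":0,"dy":4,"dz":-1,"twist":0},
    {"claw":0.75,"dx":0,"dy":4,"dz":-1,"twist":0},
    {"claw":0.75,"dx":0,"dy":4,"dz":-1,"twist":0}
  ]
}}

```text
time_s: 34.6
position: [0.6779, 0.1133, 0.2219]
tcp_rot: [[0.984, 0.178, 0.033], [0.177, -0.984, 0.006], [0.034, 0.0, -0.999]]
force: [0.1, -0.4, 0.1]
opening: 0.752
```

```bash
python3 -c "
from h import *
goto(.5,.424,.2,10)
im,*_=shot('wrist','w25');zoom(im,240,400,20,150,5,'w25z')
im,*_=shot('scene','s25')
im,*_=shot('top','t25')"
```

```text
t 34.60 at [0.6779 0.1133 0.2219] yaw 10.22 open 0.752 F [ 0.07 -0.39  0.11] tilt 0.0337 | dx dy dz [-12.06 -33.74   1.78] twist 0.22
```

View pics/w25z.png

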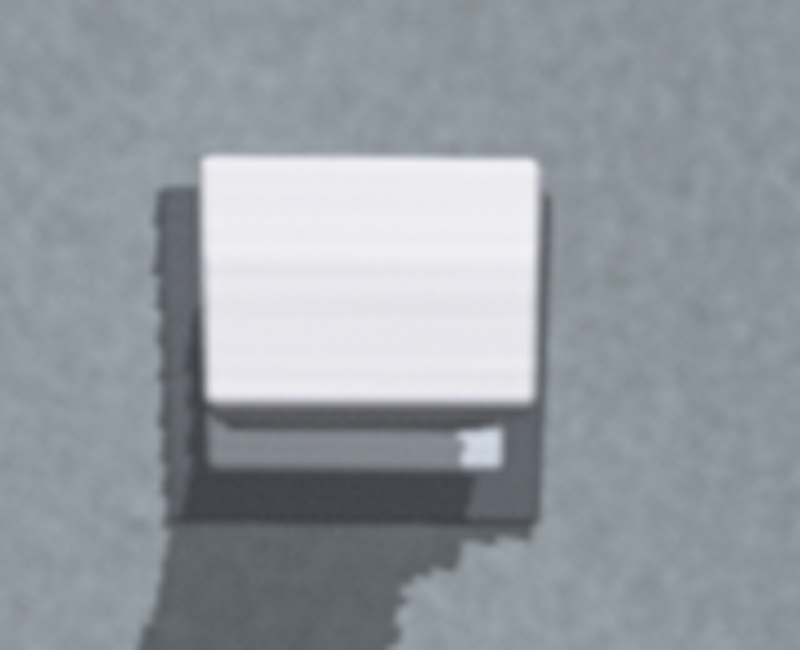

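View pics/s25.png

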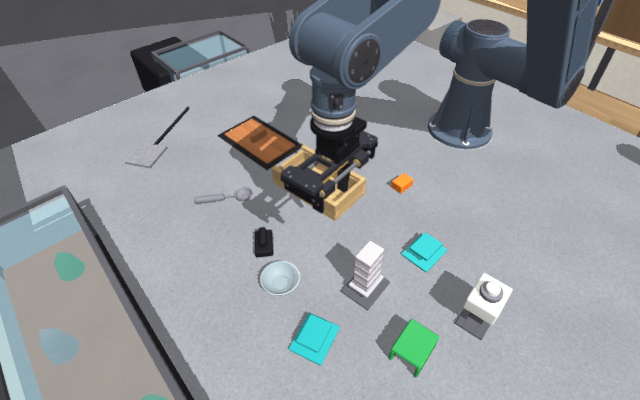

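View pics/t25.png

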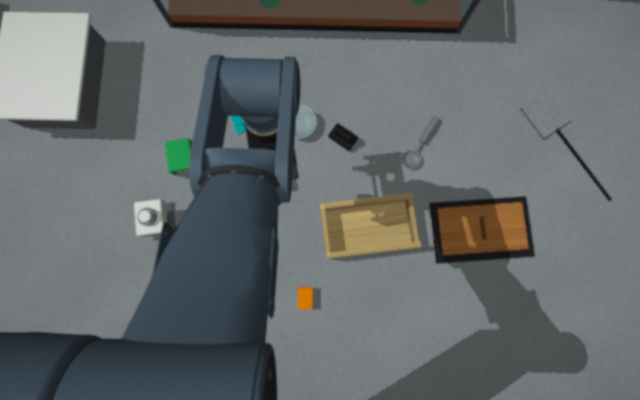

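```bash
python3 -c "
from h import *
quad([[201,156],[541,158],[536,402],[205,403]],.134,5,[240,20])
quad([[156,187],[551,190],[538,522],[165,522]],.004,5,[240,20])
im=cv2.imread('pics/t25.png');zoom(im,120,180,190,245,10,'tz');im=cv2.imread('pics/s25.png');zoom(im,450,520,265,340,8,'sz')
C=cam('top');h=cv2.cvtColor(cv2.imread('pics/t25.png'),cv2.COLOR_BGR2HSV).astype(int);H,S,V=h[...,0],h[...,1],h[...,2]
lid=win((S>80)&(H<30)&(V>60),425,545,185,275)
print('lid top',rect(lid,C,.009));print('mat',rect(win((V<45)|(lid>0),425,545,185,275),C,.003))
goto(.533,.33,.22,10)"
```

```text
centre [658.9 214.2] sides 50.5 34.5 ang 10.4
centre [657.8 213.3] sides 89.7 73.3 ang 10.3
lid top (array([ 536.4, -391.7]), array([221.1, 124.2]), -84.6)
mat (array([ 533.6, -389.9]), array([246.6, 152.8]), -84.2)
t 34.75 at [0.6771 0.1153 0.2209] yaw 10.40 open 0.748 F [-0.25  0.21  0.54] tilt 0.0320 | dx dy dz [-10.29 -23.72  -0.24] twist 0.40
```

View pics/tz.png

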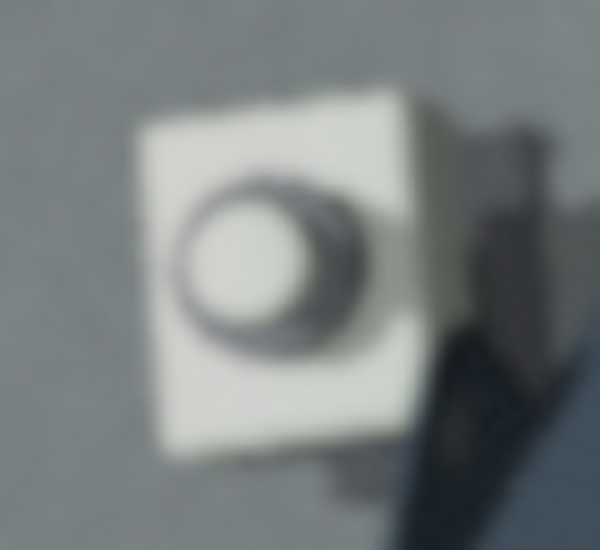

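View pics/sz.png

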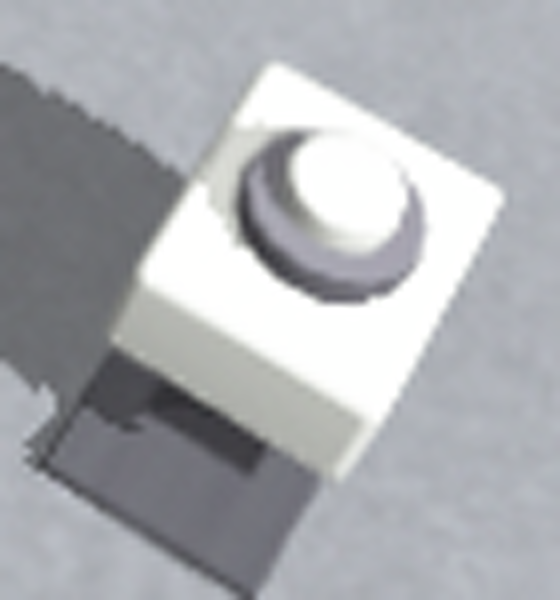

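Column verified: the top tin is within about 1.5 mm of the stand centre and the lid is still centred. The button face is at (144.5,216.2) in top and about (493.5,288) in scene; I'll triangulate.

```bash
python3 -c "
from h import *
A=cam('top');B=cam('scene')
for z in(.10,.105,.11,.115,.12,.125): print(z,cast(A,[[144.5,216.2]],z)[0,:2].round(4),cast(B,[[493.5,287.5]],z)[0,:2].round(4))
"
```

```text
0.1 [0.5338 0.4292] [0.5191 0.4209]
0.105 [0.5332 0.4271] [0.5228 0.4216]
0.11 [0.5327 0.4249] [0.5266 0.4222]
0.115 [0.5322 0.4228] [0.5304 0.4228]
0.12 [0.5317 0.4206] [0.5342 0.4235]
0.125 [0.5312 0.4184] [0.538  0.4241]
```

Request:
{"fn": "arm_command", "kwargs": {
  "plan": [
    {"claw":0.2,"dx":-1.5,"dy":-3.2,"dz":0,"twist":0},
    {"claw":0,"dx":-3,"dy":-6.4,"dz":0,"twist":0},
    {"claw":0,"dx":-4.5,"dy":-9.6,"dz":0,"twist":0},
    {"claw":0,"dx":-6,"dy":-12.8,"dz":0,"twist":0},
    {"claw":0,"dx":-7.5,"dy":-16,"dz":0,"twist":0},
    {"claw":0,"dx":-9,"dy":-19.5,"dz":0,"twist":0},
    {"claw":0,"dx":-10.3,"dy":-22.5,"dz":0,"twist":0},
    {"claw":0,"dx":-10.3,"dy":-22.5,"dz":0,"twist":0}
  ]
}}

```text
time_s: 35.42
position: [0.5296, 0.3239, 0.217]
tcp_rot: [[0.982, 0.188, 0.027], [0.188, -0.982, 0.008], [0.028, -0.003, -1.0]]
force: [-0.7, 0.1, -0.2]
opening: 0.227
```

Request:
{"fn": "arm_command", "kwargs": {
  "plan": [
    {"claw":0,"dx":0,"dy":0,"dz":0,"twist":0},
    {"claw":0,"dx":0,"dy":0,"dz":0,"twist":0},
    {"claw":0,"dx":0,"dy":0,"dz":0,"twist":0}
  ]
}}

```text
time_s: 35.67
position: [0.5296, 0.324, 0.2168]
tcp_rot: [[0.982, 0.188, 0.027], [0.188, -0.982, 0.008], [0.028, -0.002, -1.0]]
force: [-0.1, 0.1, 0.7]
opening: 0.033
```

```bash
python3 -c "
from h import *
goto(.5,.424,.2,10)
im,*_=shot('wrist','w26')"
```

```text
t 35.67 at [0.5296 0.324  0.2168] yaw 10.86 open 0.033 F [-0.06  0.06  0.7 ] tilt 0.0279 | dx dy dz [ -1.07 -10.37   1.68] twist 0.86
```

View pics/w26.png

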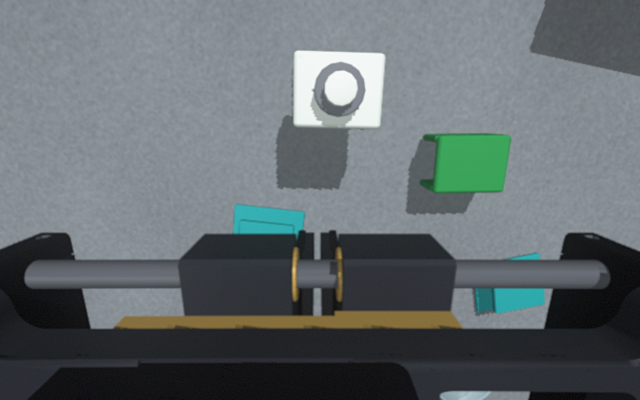

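```bash
python3 -c "
from h import *
C=cam('wrist',bot.read_state())
print(cast(C,[[341,88.5]],.115))
goto(.532,.423,.135,10.5)"
```

```text
[[0.53377022 0.41961412 0.115     ]]
t 35.72 at [0.53   0.3235 0.2169] yaw 10.80 open 0.021 F [-0.46 -0.   -0.43] tilt 0.0282 | dx dy dz [ 1.83 -9.71  8.27] twist 0.30
```

Request:
{"fn": "arm_command", "kwargs": {
  "plan": [
    {"claw":0,"dx":0.6,"dy":-3,"dz":0,"twist":0},
    {"claw":0,"dx":1.2,"dy":-6,"dz":1,"twist":0},
    {"claw":0,"dx":1.9,"dy":-9,"dz":3,"twist":0},
    {"claw":0,"dx":1.9,"dy":-9.6,"dz":5,"twist":0},
    {"claw":0,"dx":1.9,"dy":-9.6,"dz":7,"twist":0},
    {"claw":0,"dx":1.9,"dy":-9.6,"dz":7.5,"twist":0},
    {"claw":0,"dx":1.9,"dy":-9.6,"dz":7.5,"twist":0},
    {"claw":0,"dx":1.9,"dy":-9.6,"dz":7.5,"twist":0}
  ]
}}

```text
time_s: 36.38
position: [0.5337, 0.4211, 0.1429]
tcp_rot: [[0.982, 0.186, 0.027], [0.186, -0.983, 0.008], [0.028, -0.002, -1.0]]
force: [0.4, 0.8, -0.5]
opening: 0.004
```

```bash
python3 -c "
from h import *
goto(.5325,.4215,.118,10.5)
shot('wrist','w27');im,*_=shot('scene','s27');zoom(im,400,560,200,340,5,'s27z')"
```

```text
t 36.38 at [0.5337 0.4211 0.1429] yaw 10.71 open 0.004 F [ 0.39  0.83 -0.55] tilt 0.0284 | dx dy dz [-0.18 -0.06  2.49] twist 0.21
```

View pics/s27z.png

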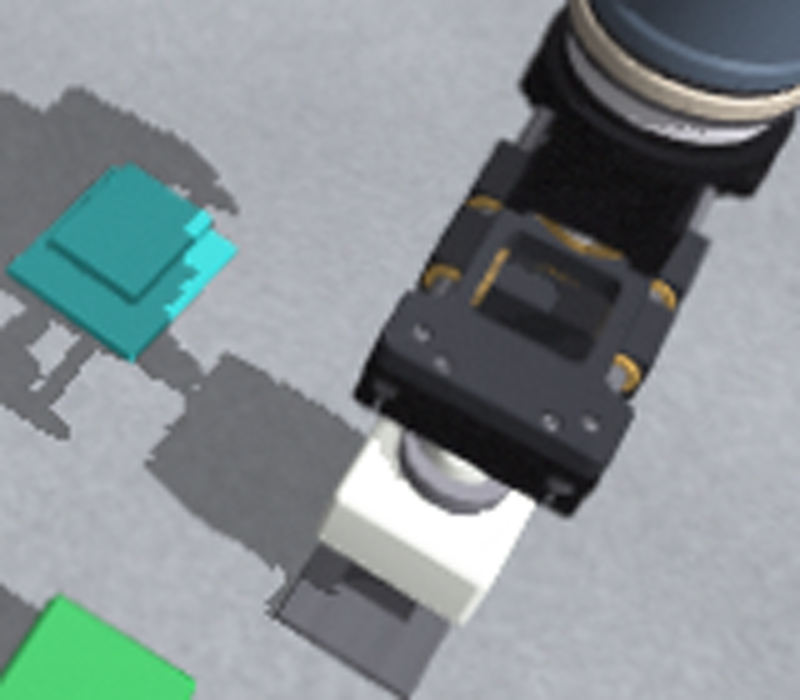

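View pics/w27.png

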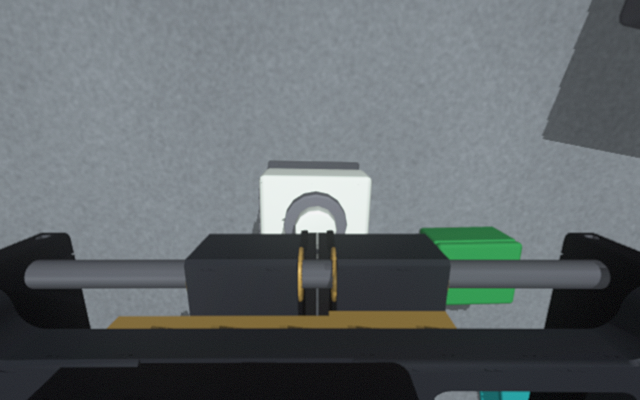

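```bash
python3 -c "
from h import *
z=bot.read_state()['position'][2]
for q in(.110,.115,.12): print(held([[297,222],[316,207],[336,222]],q-z))
print(held([[262,172],[370,171]],.096-z))"
```

```text
[[-14.2  -2.4  33.9]
 [ -1.4 -12.9  34.4]
 [ 12.2  -2.2  34.7]]
[[-13.9  -4.2  28.9]
 [ -1.3 -14.3  29.4]
 [ 11.9  -3.9  29.7]]
[[-13.5  -5.9  23.9]
 [ -1.3 -15.8  24.4]
 [ 11.5  -5.6  24.7]]
[[-38.7 -34.2  47.3]
 [ 36.2 -34.6  49.6]]
```

Request:
{"fn": "arm_command", "kwargs": {
  "plan": [
    {"claw":0,"dx":-0.1,"dy":0,"dz":0.8,"twist":0},
    {"claw":0,"dx":-0.1,"dy":0,"dz":1.6,"twist":0},
    {"claw":0,"dx":-0.1,"dy":0,"dz":2.2,"twist":0},
    {"claw":0,"dx":-0.1,"dy":0,"dz":2.6,"twist":0},
    {"claw":0,"dx":-0.1,"dy":0,"dz":2.6,"twist":0},
    {"claw":0,"dx":-0.1,"dy":0,"dz":2.6,"twist":0}
  ]
}}

```text
time_s: 36.98
position: [0.5336, 0.4214, 0.1179]
tcp_rot: [[0.982, 0.186, 0.028], [0.186, -0.982, 0.008], [0.029, -0.003, -1.0]]
force: [-0.4, -0.8, 1.7]
opening: 0.003
```

Request:
{"fn": "arm_command", "kwargs": {
  "plan": [
    {"claw":0,"dx":0,"dy":0,"dz":0.2,"twist":0},
    {"claw":0,"dx":0,"dy":0,"dz":0.4,"twist":0},
    {"claw":0,"dx":0,"dy":0,"dz":0.4,"twist":0}
  ]
}}

```text
time_s: 37.23
position: [0.5338, 0.4216, 0.114]
tcp_rot: [[0.982, 0.186, 0.029], [0.186, -0.982, 0.008], [0.03, -0.003, -1.0]]
force: [-0.9, -1.1, 3.1]
opening: 0.003
```

Request:
{"fn": "arm_command", "kwargs": {
  "plan": [
    {"claw":0,"dx":0,"dy":0,"dz":0.2,"twist":0},
    {"claw":0,"dx":0,"dy":0,"dz":0.4,"twist":0},
    {"claw":0,"dx":0,"dy":0,"dz":0.4,"twist":0},
    {"claw":0,"dx":0,"dy":0,"dz":0.4,"twist":0}
  ]
}}

```text
time_s: 37.57
position: [0.5339, 0.4216, 0.1124]
tcp_rot: [[0.982, 0.187, 0.029], [0.186, -0.982, 0.008], [0.03, -0.003, -1.0]]
force: [-3.8, -2.6, 12.1]
opening: 0.006
```

```bash
python3 -c "
from h import *
goto(.5325,.4215,.112,10.5)
im,*_=shot('wrist','w28');zoom(im,240,400,150,260,5,'w28z');im,*_=shot('scene','s28');zoom(im,450,540,260,340,8,'s28z')"
```

```text
t 37.57 at [0.5339 0.4216 0.1124] yaw 10.75 open 0.006 F [-3.81 -2.57 12.13] tilt 0.0306 | dx dy dz [-0.14 -0.01  0.03] twist 0.25
```

View pics/w28z.png

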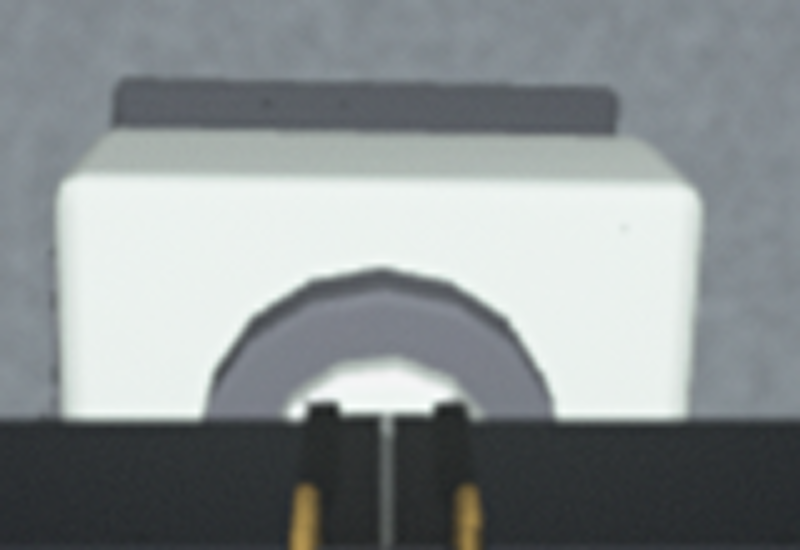

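View pics/s28z.png

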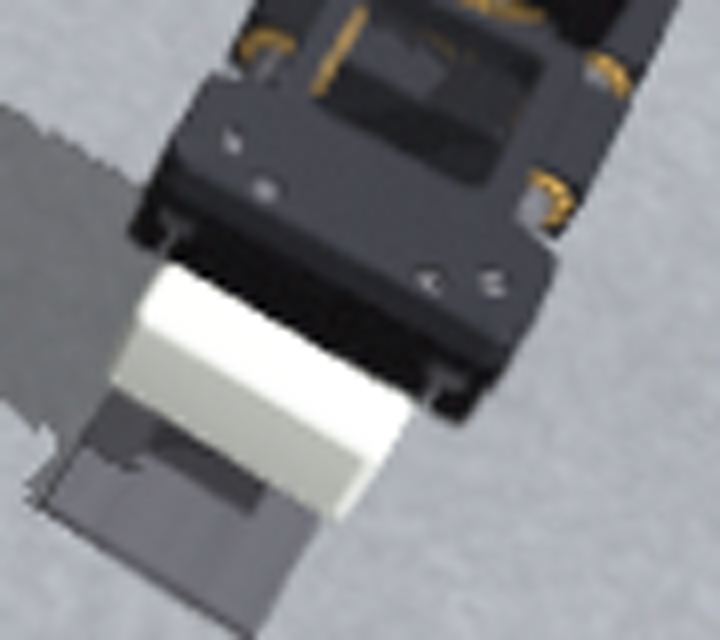

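The button sits low in its collar under the fingertips, and 12 N is well above the 4 N spring, so it's at its stop. One slightly firmer push, then let go.

Request:
{"fn": "arm_command", "kwargs": {
  "plan": [
    {"claw":0,"dx":0,"dy":0,"dz":0.3,"twist":0},
    {"claw":0,"dx":0,"dy":0,"dz":0.3,"twist":0},
    {"claw":0,"dx":0,"dy":0,"dz":0.3,"twist":0}
  ]
}}

```text
time_s: 37.92
position: [0.5339, 0.4216, 0.1123]
tcp_rot: [[0.982, 0.187, 0.03], [0.187, -0.982, 0.009], [0.031, -0.003, -1.0]]
force: [-4.2, -3.2, 15.2]
opening: 0.007
```

Request:
{"fn": "arm_command", "kwargs": {
  "plan": [
    {"claw":0,"dx":0,"dy":0,"dz":-0.5,"twist":0},
    {"claw":0,"dx":0,"dy":0,"dz":-2,"twist":0},
    {"claw":0,"dx":0,"dy":0,"dz":-5,"twist":0},
    {"claw":0,"dx":0,"dy":0,"dz":-8,"twist":0},
    {"claw":0,"dx":-2,"dy":0,"dz":-11,"twist":0},
    {"claw":0,"dx":-5,"dy":0,"dz":-12,"twist":0},
    {"claw":0,"dx":-8,"dy":-2,"dz":-12,"twist":0},
    {"claw":0,"dx":-11,"dy":-5,"dz":-12,"twist":0}
  ]
}}

```text
time_s: 38.58
position: [0.4137, 0.4475, 0.2301]
tcp_rot: [[0.983, 0.183, 0.032], [0.183, -0.983, 0.009], [0.033, -0.003, -0.999]]
force: [0.1, 0.6, -0.2]
opening: 0.004
```

Request:
{"fn": "arm_command", "kwargs": {
  "plan": [
    {"claw":0,"dx":-2,"dy":-2,"dz":0,"twist":0},
    {"claw":0,"dx":-4,"dy":-5,"dz":0,"twist":0},
    {"claw":0,"dx":-6,"dy":-8,"dz":0,"twist":0},
    {"claw":0,"dx":-6,"dy":-8,"dz":0,"twist":0},
    {"claw":0,"dx":-6,"dy":-8,"dz":0,"twist":0}
  ]
}}

```text
time_s: 39.0
position: [0.3384, 0.5165, 0.228]
tcp_rot: [[0.982, 0.187, 0.032], [0.187, -0.982, 0.009], [0.034, -0.003, -0.999]]
force: [0.6, 1.1, 0.7]
opening: 0.003
```

```bash
python3 -c "
from h import *
goto(.3,.55,.2,10)
im,*_=shot('scene','s29');im,H,S,V,C=shot('top','t29')
lid=win((S>80)&(H<30)&(V>60),425,545,185,275)
print('lid top',rect(lid,C,.009));print('mat',rect(win((V<45)|(lid>0),425,545,185,275),C,.003))
print('col top',rect(win((V>150)&(S<60),225,268,150,205),C,.134))"
```

```text
t 39.00 at [0.3384 0.5165 0.228 ] yaw 10.78 open 0.003 F [0.61 1.11 0.66] tilt 0.0337 | dx dy dz [-3.24 -4.    2.71] twist 0.78
lid top (array([ 535.3, -390.9]), array([221.4, 122.4]), -84.3)
mat (array([ 533.5, -390. ]), array([247. , 150.1]), -84.5)
col top (array([661.3, 215. ]), array([47.7, 31.7]), 9.8)
```

View pics/s29.png

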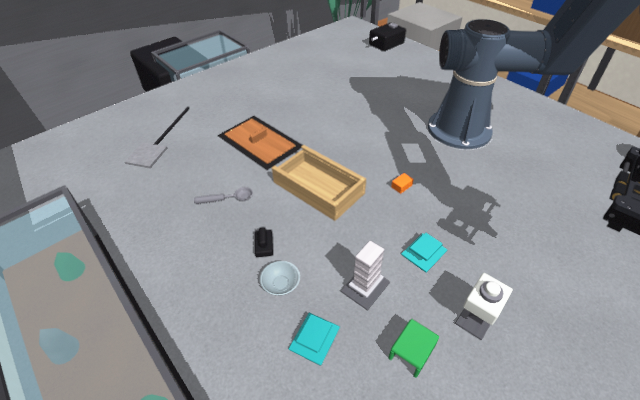

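View pics/t29.png

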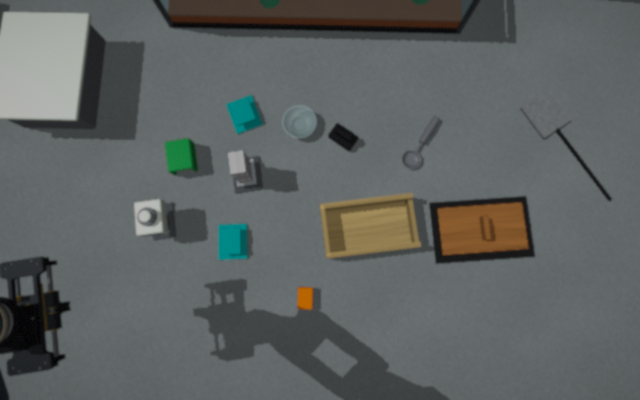

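All good: the column reads (661.3, 215.0) against the stand at (660.9, 214.3) in the same view, the lid is about 2 mm off centre, and the button is up again. Handing in.

Request:
{"fn": "arm_command", "kwargs": {
  "plan": [
    {"claw":0,"dx":0,"dy":0,"dz":0,"twist":0},
    {"claw":0,"dx":0,"dy":0,"dz":0,"twist":0},
    {"claw":0,"dx":0,"dy":0,"dz":0,"twist":0}
  ]
}}

```text
time_s: 39.35
position: [0.3414, 0.5142, 0.2279]
tcp_rot: [[0.983, 0.182, 0.033], [0.181, -0.983, 0.009], [0.034, -0.003, -0.999]]
force: [-0.5, -0.2, 0.1]
opening: 0.008
```

```bash
python3 -c "
from h import *
im,H,S,V,C=shot('top','t30')
lid=win((S>80)&(H<30)&(V>60),425,545,185,275)
print('lid top',rect(lid,C,.009)); print('col',rect(win((V>150)&(S<60),225,268,150,205),C,.134))
print(bot.hand_in())"
```

```text
lid top (array([ 535.3, -390.9]), array([221.4, 122.4]), -84.3)
col (array([661.3, 215.1]), array([47.9, 31.6]), 10.5)
the job is handed in; nothing more can be done
None
```

I slid the lid off onto the mat and stacked all four tins that were there (three from the box plus tin4; no tin5 in sight) on the steel stand. Then I pressed the timer's button down to its stop and let it go, and handed in at about 39.5 s; no verdict is reported.

The last checks all agreed:
- **Lid:** about 2 mm off the mat's centre and in line to well under 1°.
- **Column:** about 1 mm from the stand's centre in the same view, with the tins' long side within 1° of the stand's.
- **Button:** the push bottomed out at 15 N against its 4 N spring, about 6 mm below first contact. I could not read its travel directly; the last scene view shows it up again.
- **Bystanders:** the scraper, dish, cave and spoon look unmoved in the last views, and the arm was clear of everything.

The wrist and top cameras differed by about 2 mm throughout, within their calibration. The tool also picked up a tilt of about 2° over the run, but no tin looked tilted in the last pictures. I saw no knock to the lid and no slackening of the grip.

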